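# Walk the riser leg end over end to the stop

### The arm

A 6-joint arm with a two-finger parallel gripper is mounted at the origin on a cart in front of the work surface, level with it; the furniture and walls round the work are solid. World frame = base frame: x ahead of the robot, y to its left, z up, the work surface at z = 0. Lengths are in m, angles in rad, forces in N, time in s.
With the tool pointing down it reaches from about 0.4 to 0.925 m from the base axis. Payload 3.4 kg.
Tool frame: the origin (TCP) lies on the centre line of the jaws, within the pads' length; the fingertips stand 25 mm ahead of it and the grasp point (between the pads) lies 6 mm ahead of it; x points along the fingers, y is the direction in which the jaws open and shut, and the axes are right-handed (so a half turn about x gives the same grasp; the last joint's range is limited). The gripper opens to 85 mm and grips with 20 to 120 N. Pads are 22 mm wide; open, the fingers measure 114 mm over their backs; the gripper's body (76 mm by 85 mm) begins 54 mm behind the grasp point. The pads swing forward as they close: fully open they stand 13 mm farther back than shut.
Start: joints at [-1.308, 0.307, 1.506, -0, 1.328, -0.073], TCP at [0.189, -0.543, 0.256] pointing down, gripper open.
Joint ranges: [-3.12, 3.12], [-1.05, 2.28], [0.14, 2.33], [-1.42, 4.57], [0.1, 2.73], [-2.68, 2.68]. Speed limits (rad/s): [2.57, 2.57, 3.14, 3.14, 3.14, 3.14].

### API

Orientations are given as a 3x3 rotation matrix whose columns are the frame's x, y, z axes.
In Python, from bench import readout, optics, env, boxes_of, landmark_of gives the robot as it stands.
- The arm moves only by the shell command python3 -m pendant 'ROWS'. ROWS is JSON, a list of rows, each a list of 7 numbers: the turn, a rotation vector about the tool's x, y, z in degrees, then the shift along the tool's x, y, z in m, then the opening, from 0 (shut) to 1 (fully open). In form: [[wx, wy, wz, tx, ty, tz, grip], ...]. A call has exactly 8 rows; each row shifts and turns the commanded pose from where the row before left it, along the tool's axes as they then stand; what a row does not reach is not made up. A row lasts 1/12 s, in which the tool goes at most 41.7 mm and 7.16 degrees, less where a joint would pass 70% of its speed; a pose out of reach is approached as far as the arm can. A call is refused whole if a number of a shift passes 0.0417 or a number of a turn 7.16, either way. A call with a gripper value outside its range is refused whole. The fingers move at their own pace and stop on an object; the grip force is fixed at half the most. Time passes only in rows, so rows that do not move let the fingers close, or fill a call up. It gives the time, the measured TCP pose, the force and the opening at its end, in the units of the state.
- readout.sense(): the state, without advancing time (a new reading comes with each control period).
- optics.camera(name): name is "scene" or "top" or "wrist"; returns the picture (480x640x3 uint8, red, green, blue); there is no depth.
- optics.camera_params(name): a dict with "fx", "fy", "cx", "cy" (pixels), "dist_coeffs" ([k1, k2, p1, p2, k3] as OpenCV has them; the pictures are not rectified), "xyz" and "rotation" of the camera in the world; the wrist camera has in their place "tool_from_camera" (4x4, takes a point from camera to tool coordinates, whose origin is the TCP and whose axes are the tool frame's). Camera axes: x right, y up, looking along -z (the intrinsics and any distortion apply to the point x, -y, -z); pixel columns grow to the right and rows downward; lengths in m; the calibration is good to about 2 mm. A picture is of the moment at which its call begins: read the wrist's pose just before it. camera_params takes no time and is no camera call.
- env.close_job(): hands the job in, once; it reports no verdict.
Trained networks look in the newest picture that a camera, given by its name, has taken for a name from the list of things; names that differ only in an ending like _2 or _b are one class to them, and where a whole thing is asked for, a point or a joint stands for the part that bears it (a point fixed in the world has none). Each returns a list of dicts, best first, with "conf" (0 to 1); they miss things now and then, are a little off and sometimes report something else, mostly with a low value. They report only what shows in the picture. A call takes as long as a camera call. They do not tell look-alikes from the thing itself.
- boxes_of(camera, thing): "point" ([x, y, z] in m, in world coordinates, good to about 4 mm: the middle of the surface that is visible of it).
- landmark_of(camera, thing): "point" ([x, y, z] in m, in world coordinates, good to about 4 mm: a listed point, or the origin of a listed thing).
The state is a dict: "t": time; "joint_positions": joint angles; "qvel": joint speeds; "tau": joint torques, N m; "tool_pos": TCP position; "eef_rot": TCP orientation; "ft_force": force on the tool from outside, world axes, zero at the start; "moment": the same for the moment, N m; "width": opening from 0.0 (shut) to 1.0 (fully open).
Only numpy, scipy, OpenCV 4.12 (cv2) and the standard library are available. Lean on these libraries where they do the work, as an engineer would, in place of code of your own. Each camera call takes 0.05 s, during which the arm holds its last target.

### The job

Turn the riser leg over by walking it end over end along the worktop: lay it gently down on its side, then tip it up onto its bolt-plate end, so that it ends up standing, rubber foot uppermost, in front of the middle of the low stop rail, square and right up against the rail's near face with its knobs to left and right. It is to be walked, not carried, so keep part of it on the worktop all the time; let go of it at the end and leave the things around it where they are.

Things in the scene. Friction and masses are not known exactly. Their poses are not given: they have to be found in the camera images.
- leg: Loose square leg, 40 x 40 mm, 110 mm long, about 0.5 kg, upright at the start, rubber foot down: aluminium tube with a black rubber foot (8 mm) at one end and a steel bolt plate (6 mm) at the other. Two steel spindles run through it along its y, 25 and 85 mm from the foot, with a round knob (24 mm across, 7 mm thick) at each end. Origin: centre of the foot's outer face; z along the leg to the bolt plate.
- leg_bolt_end (a point): Centre of the outer face of the leg's bolt plate, 110 mm from the leg's origin along its z; axes as the leg's. The flat outer faces of a spindle's two knobs are 56 mm apart; gripped across them, the leg swings freely on the spindle; tipped over a bottom edge it moves along its own x. Lying, its axis is 20 mm above the worktop.
- stop: Fixed low steel stop rail, bar 110 mm long (its y), 8 mm thick (its x: near face 4 mm towards the robot from the origin), 25 mm high, with a flat 34 x 26 x 4 mm screw lug at each end. Origin: middle of the bar, at the worktop; x points away from the robot. A shelf rack overhangs the worktop from about here back (x above 0.61 m), 0.42 m up: lean the tool back towards the robot there.
- cup: Bystander: white mug, 95 mm high, 80 mm across, with a handle. Origin at its underside.
- valve: Bystander: brass ball valve with a lever, 115 mm long, 49 mm high. Origin at its underside.
- tin: Bystander: round tea tin, 74 mm across, 92 mm high. Origin at its underside.
- cap_grey2: Bystander: round grey bottle cap, 69 mm across, 24 mm high. Origin at its underside.
- tape: Bystander: white tape roll lying flat, 52 mm across, 15 mm high. Origin at its underside.
Not all that is in view belongs to the job. What is shaped like the leg but blue or orange is not meant.

How it is judged:
By the outcome, as a careful person would: the job done as asked, in the order asked, and still so for the second after the job is handed in, with the robot touching nothing.
It also fails if it takes over 61 s, if anything falls off the work surface, if the arm or the gripper's body presses on something with over 40 N, if the wrist force passes 120 N, or if a joint passes its speed limit or range.

## Working session

There is one attempt and no reset: what is moved stays moved. The work goes in short steps, Python scripts to look and compute and a shell command to move; the robot and the scene stay as the last step left them, time stands still between calls to the robot, and variables do not carry over. Pictures are saved under pics/ and viewed, and the job is handed in when it is done.

```bash
ls; mkdir -p pics
python3 - <<'E'
from bench import readout, optics
import cv2
s=readout.sense(); print({k:(s[k]) for k in s})
for n in ("scene","top"):
    im=optics.camera(n); cv2.imwrite(f"pics/{n}0.png",im[:,:,::-1]); p=optics.camera_params(n); print(n,p)
E
```

```text
pics
{'t': 0.0, 'joint_positions': array([-1.30849686e+00,  3.07584997e-01,  1.50768099e+00, -2.11532043e-05,
        1.32841289e+00, -7.34810979e-02]), 'qvel': array([-1.25237344e-03,  2.42406536e-04,  6.24844052e-04, -1.87502172e-04,
        1.34535234e-04, -2.05459286e-05]), 'tau': array([ 3.81173104e-04, -4.57542729e+01, -2.51909012e+01, -3.87197713e-05,
        1.32086239e-02, -4.99291573e-06]), 'tool_pos': array([ 0.189276  , -0.54226015,  0.25537126]), 'eef_rot': array([[-5.60795499e-04,  3.29510471e-01, -9.44151754e-01],
       [ 2.00954576e-03, -9.44149625e-01, -3.29510922e-01],
       [-9.99997824e-01, -2.08210440e-03, -1.32691512e-04]]), 'ft_force': array([ 0.67834051, -0.11321688,  0.40887062]), 'moment': array([0.03153538, 0.00698721, 0.00027594]), 'width': 1.0020283630223459}
scene {'fx': 435.9969660867428, 'fy': 435.9969660867428, 'cx': 319.8588271195227, 'cy': 244.1881481446971, 'dist_coeffs': array([-0.04192905,  0.        ,  0.        ,  0.        ,  0.        ]), 'xyz': array([-0.01243052,  0.44838936,  0.95756849]), 'rotation': array([[-0.62888575,  0.59805619, -0.4968214 ],
       [-0.77745232, -0.49062081,  0.39352144],
       [-0.00840298,  0.63373497,  0.7735046 ]])}
top {'fx': 513.6720067390669, 'fy': 513.6720067390669, 'cx': 312.23934774416404, 'cy': 234.03851888195157, 'dist_coeffs': array([-0.02379479,  0.        ,  0.        ,  0.        ,  0.        ]), 'xyz': array([0.36318537, 0.01855243, 1.42786296]), 'rotation': array([[ 0.00900078,  0.98741303, -0.15790659],
       [-0.99991264,  0.01041605,  0.00813742],
       [ 0.00967975,  0.15781956,  0.98742052]])}
```

View pics/scene0.png

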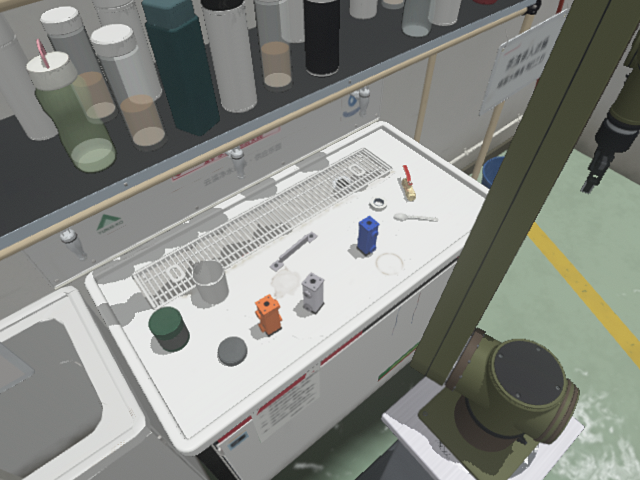

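View pics/top0.png

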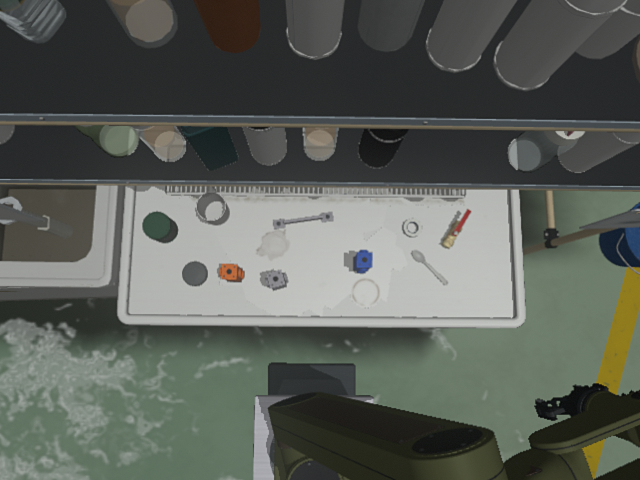

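```bash
cat > h.py <<'E'
import numpy as np, cv2
from bench import readout, optics, boxes_of, landmark_of
def K(p): return np.array([[p['fx'],0,p['cx']],[0,p['fy'],p['cy']],[0,0,1]])
def cam(n):
    p=optics.camera_params(n)
    if n=='wrist':
        s=readout.sense(); T=np.eye(4); T[:3,:3]=s['eef_rot']; T[:3,3]=s['tool_pos']
        T=T@p['tool_from_camera']; return p,T[:3,3],T[:3,:3]
    return p,np.array(p['xyz']),np.array(p['rotation'])
def proj(n,P,c=None):
    p,x,R=c or cam(n); q=(np.atleast_2d(P)-x)@R; q=q*[1,-1,-1]
    return cv2.projectPoints(q.reshape(-1,1,3),np.zeros(3),np.zeros(3),K(p),p['dist_coeffs'])[0].reshape(-1,2)
def unproj(n,uv,z,c=None):
    p,x,R=c or cam(n)
    u=cv2.undistortPoints(np.float64(np.atleast_2d(uv)).reshape(-1,1,2),K(p),p['dist_coeffs']).reshape(-1,2)
    d=np.c_[u[:,0],-u[:,1],-np.ones(len(u))]@R.T
    return x+d*((z-x[2])/d[:,2])[:,None]
def st():
    s=readout.sense(); return s
E
python3 - <<'E'
from h import *
np.set_printoptions(precision=4,suppress=True)
for n in ("scene","top"):
    optics.camera(n)
    for t in ("leg","stop","leg_bolt_end"):
        for d in landmark_of(n,t): print(n,t,np.array(d['point']),d['conf'],proj(n,d['point'])[0])
print(readout.sense()['t'])
E
```

```text
scene leg [0.4537 0.1034 0.0024] 0.86 [313.2019 306.1317]
scene leg [0.4762 0.2231 0.0001] 0.86 [269.4937 326.9918]
scene leg [ 0.5083 -0.1251  0.0003] 0.85 [364.8408 249.1205]
scene leg [0.4775 0.3296 0.0009] 0.42 [232.3199 351.6479]
scene stop [0.6284 0.0331 0.0004] 0.66 [294.1426 251.1751]
scene leg_bolt_end [0.4563 0.1017 0.109 ] 0.77 [312.1618 281.3062]
scene leg_bolt_end [0.4768 0.2202 0.1101] 0.68 [265.6141 302.5675]
top leg [ 0.4727  0.2257 -0.0003] 0.76 [233.0491 275.4748]
top leg [0.4622 0.1016 0.0005] 0.75 [277.6413 279.6927]
top leg [ 0.5067 -0.1246 -0.0009] 0.64 [358.9888 264.5612]
top stop [ 0.6306  0.034  -0.0014] 0.75 [302.7414 220.3809]
top leg_bolt_end [0.4751 0.2207 0.1115] 0.95 [228.8141 271.1497]
top leg_bolt_end [0.4569 0.1022 0.107 ] 0.83 [275.0092 278.8522]
top leg_bolt_end [ 0.5095 -0.1303  0.107 ] 0.76 [365.3354 259.3691]
top leg_bolt_end [ 0.606  -0.2716  0.0006] 0.37 [410.8112 229.9731]
0.5
```

Three leg-shaped things: silver-grey at scene (313,293), orange (268,316), blue (368,235). The grey one matches the description (aluminium); blue and orange are ruled out. I'll confirm that in enlarged crops.

Run:
```python
import cv2,numpy as np
a=cv2.imread('pics/scene0.png')[225:345,240:340]; b=cv2.imread('pics/top0.png')[200:300,220:340]
a=cv2.resize(a,None,fx=4.5,fy=4.5,interpolation=cv2.INTER_CUBIC); cv2.imwrite('pics/c1.png',a)
b=cv2.resize(b,None,fx=5,fy=5,interpolation=cv2.INTER_CUBIC); cv2.imwrite('pics/c2.png',b)
```

```text
(no output)
```

View pics/c1.png

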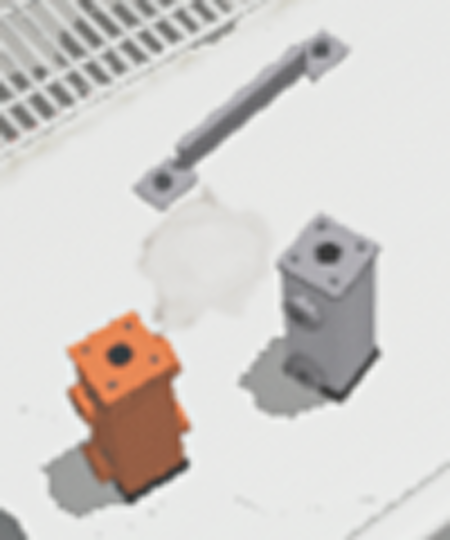

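View pics/c2.png

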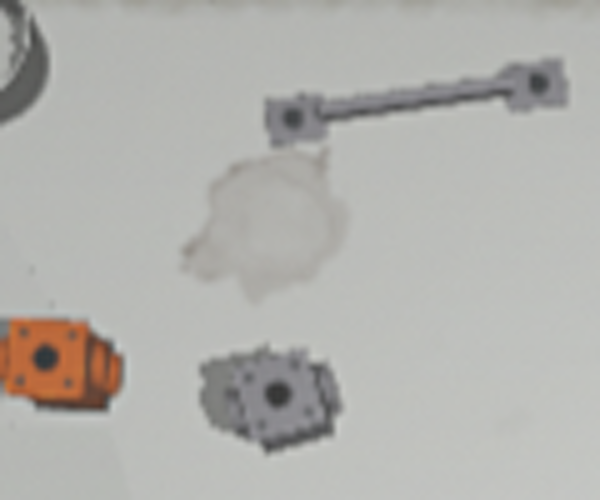

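The enlarged crops confirm the grey aluminium leg (top view 276,279) is the one meant. The bolt plate with its holes is up and the rubber foot is down. The rail runs from about (278,224) to (328,217) in the top view.

Next I'll fit the rail and leg yaw.

Run:
```python
from h import *
np.set_printoptions(precision=4,suppress=True)
print(optics.camera_params('wrist'))
a=unproj('top',[[278.6,223.6],[327.6,216.6]],0.004);print('rail ends top',a)
b=unproj('scene',[[240+162/4.5,225+182/4.5],[240+320/4.5,225+48/4.5]],0.004);print('rail ends scene',b)
for e in (a,b):
    d=e[0]-e[1]; print('yaw',np.degrees(np.arctan2(-d[0],d[1])),'len',np.linalg.norm(d),'mid',e.mean(0))
# plate corners in scene crop: left, back, right, front
c=np.array([[279,263],[322,214],[381,250],[336,296]])/4.5+[240,225]
P=unproj('scene',c,0.110);print(P,P.mean(0)); 
for i in range(4):
    d=P[(i+1)%4]-P[i];print(np.degrees(np.arctan2(d[1],d[0])),np.linalg.norm(d))
```

```text
{'fx': 380.20826702200554, 'fy': 380.20826702200554, 'cx': 320.2895846187786, 'cy': 234.0642233834538, 'dist_coeffs': array([-0.0368,  0.    ,  0.    ,  0.    ,  0.    ]), 'tool_from_camera': array([[ 0.0001,  0.3045, -0.9525, -0.1167],
       [ 1.    ,  0.0013,  0.0005,  0.0004],
       [ 0.0014, -0.9525, -0.3044, -0.0785],
       [ 0.    ,  0.    ,  0.    ,  1.    ]])}
rail ends top [[ 0.6196  0.1018  0.004 ]
 [ 0.6412 -0.0361  0.004 ]]
rail ends scene [[ 0.6176  0.1027  0.004 ]
 [ 0.6406 -0.0372  0.004 ]]
yaw 8.888205723383301 len 0.13955627185387628 mid [0.6304 0.0328 0.004 ]
yaw 9.33363828873398 len 0.14175574332542212 mid [0.6291 0.0327 0.004 ]
[[0.4661 0.1243 0.11  ]
 [0.4765 0.0876 0.11  ]
 [0.4388 0.078  0.11  ]
 [0.4313 0.1141 0.11  ]] [0.4532 0.101  0.11  ]
-74.18448275441865 0.03817655582496368
-165.77848622667435 0.038884484531512574
101.72597911387382 0.03681193210349547
16.410998019949908 0.036246140461921
```

```bash
cat >> h.py <<'E'
from scipy.spatial.transform import Rotation as Ro
def toolR(yaw,lean=0.):
    """tool pointing down leaned back by lean deg; jaw y = -(leg y) for leg yaw"""
    a=np.radians(yaw-90); y=np.array([np.cos(a),np.sin(a),0])
    f=np.array([np.cos(np.radians(yaw)),np.sin(np.radians(yaw)),0]); l=np.radians(lean)
    x=np.array([0,0,-1.])*np.cos(l)+f*np.sin(l)
    return np.c_[x,y,np.cross(x,y)]
def plan(wps,grip,s=None):
    """wps list of (pos,R,nrows): prints rows"""
    if s is None:
        s=readout.sense(); p=np.array(s['tool_pos']);R=np.array(s['eef_rot'])
    else: p,R=s
    out=[]
    for q,Q,n in wps:
        w=Ro.from_matrix(R.T@Q).as_rotvec()/n; st=(np.array(q)-p)/n
        for i in range(n):
            sh=R.T@st
            out.append([round(float(v),2) for v in np.degrees(w)]+[round(float(v),4) for v in sh]+[grip])
            R=R@Ro.from_rotvec(w).as_matrix(); p=p+st
    for i in range(0,len(out),8): print(out[i:i+8])
E
python3 - <<'E'
from h import *
plan([((0.44,-0.19,0.28),toolR(15),12),((0.455,0.102,0.28),toolR(15),8),((0.455,0.102,0.28),toolR(15),4)],1)
E
```

```text
[[0.35, 0.0, 0.0, -0.002, -0.0209, -0.0294, 1], [0.35, 0.0, 0.0, -0.002, -0.0211, -0.0293, 1], [0.35, 0.0, 0.0, -0.002, -0.0212, -0.0291, 1], [0.35, 0.0, 0.0, -0.002, -0.0214, -0.029, 1], [0.35, 0.0, 0.0, -0.002, -0.0216, -0.0289, 1], [0.35, 0.0, 0.0, -0.002, -0.0218, -0.0287, 1], [0.35, 0.0, 0.0, -0.002, -0.022, -0.0286, 1], [0.35, 0.0, 0.0, -0.002, -0.0221, -0.0285, 1]]
[[0.35, 0.0, 0.0, -0.002, -0.0223, -0.0283, 1], [0.35, 0.0, 0.0, -0.002, -0.0225, -0.0282, 1], [0.35, 0.0, 0.0, -0.002, -0.0227, -0.0281, 1], [0.35, 0.0, 0.0, -0.002, -0.0228, -0.0279, 1], [-0.0, -0.0, -0.0, 0.0, -0.0348, -0.0113, 1], [-0.0, -0.0, -0.0, 0.0, -0.0348, -0.0113, 1], [-0.0, -0.0, -0.0, 0.0, -0.0348, -0.0113, 1], [-0.0, -0.0, -0.0, 0.0, -0.0348, -0.0113, 1]]
[[-0.0, -0.0, -0.0, 0.0, -0.0348, -0.0113, 1], [-0.0, -0.0, -0.0, 0.0, -0.0348, -0.0113, 1], [-0.0, -0.0, -0.0, 0.0, -0.0348, -0.0113, 1], [-0.0, -0.0, -0.0, 0.0, -0.0348, -0.0113, 1], [-0.0, -0.0, 0.0, -0.0, 0.0, -0.0, 1], [-0.0, -0.0, 0.0, -0.0, 0.0, -0.0, 1], [-0.0, -0.0, 0.0, -0.0, 0.0, -0.0, 1], [-0.0, -0.0, 0.0, -0.0, 0.0, -0.0, 1]]
```

```bash
python3 -m pendant '[[0.35,0,0,-0.002,-0.021,-0.029,1],[0.35,0,0,-0.002,-0.021,-0.029,1],[0.35,0,0,-0.002,-0.021,-0.029,1],[0.35,0,0,-0.002,-0.0215,-0.029,1],[0.35,0,0,-0.002,-0.0215,-0.029,1],[0.35,0,0,-0.002,-0.022,-0.0285,1],[0.35,0,0,-0.002,-0.022,-0.0285,1],[0.35,0,0,-0.002,-0.022,-0.0285,1]]'
python3 -m pendant '[[0.35,0,0,-0.002,-0.022,-0.028,1],[0.35,0,0,-0.002,-0.022,-0.028,1],[0.35,0,0,-0.002,-0.023,-0.028,1],[0.35,0,0,-0.002,-0.023,-0.028,1],[0,0,0,0,-0.035,-0.011,1],[0,0,0,0,-0.035,-0.011,1],[0,0,0,0,-0.035,-0.011,1],[0,0,0,0,-0.035,-0.011,1]]'
```

```text
t: 1.17
tool_pos: [0.3561, -0.3065, 0.2727]
eef_rot: [[0.0, 0.282, -0.959], [-0.0, -0.959, -0.282], [-1.0, 0.0, -0.0]]
ft_force: [0.9, -0.4, 0.1]
width: 1.001
t: 1.83
tool_pos: [0.4446, -0.0424, 0.2805]
eef_rot: [[0.0, 0.259, -0.966], [-0.0, -0.966, -0.259], [-1.0, 0.0, -0.0]]
ft_force: [0.5, 0.3, 0.2]
width: 0.999
```

```bash
python3 -m pendant '[[0,0,0,0,-0.034,-0.0115,1],[0,0,0,0,-0.034,-0.0115,1],[0,0,0,0,-0.034,-0.0115,1],[0,0,0,0,-0.034,-0.0115,1],[0,0,0,0,0,0,1],[0,0,0,0,0,0,1],[0,0,0,0,0,0,1],[0,0,0,0,0,0,1]]'
python3 - <<'E'
from h import *
np.set_printoptions(precision=4,suppress=True)
c=cam('wrist'); im=optics.camera('wrist'); cv2.imwrite('pics/w1.png',im[:,:,::-1])
import pickle; pickle.dump(c,open('w1.pkl','wb'))
for t in ("leg","leg_bolt_end","stop"):
    for d in landmark_of('wrist',t): print(t,np.array(d['point']),d['conf'],proj('wrist',d['point'],c)[0])
E
```

```text
t: 2.5
tool_pos: [0.4537, 0.0982, 0.2803]
eef_rot: [[-0.0, 0.259, -0.966], [-0.001, -0.966, -0.259], [-1.0, 0.001, 0.0]]
ft_force: [0.2, 0.6, 0.1]
width: 1.0
leg [ 0.4566  0.103  -0.0001] 0.76 [316.2722 186.6657]
leg [ 0.473   0.2207 -0.0009] 0.64 [209.297  142.1766]
leg [ 0.5047 -0.1217 -0.0018] 0.61 [528.7203 197.2658]
leg_bolt_end [ 0.5084 -0.1231  0.1084] 0.97 [602.4834 222.5942]
leg_bolt_end [0.4578 0.104  0.1121] 0.96 [314.0235 211.8357]
leg_bolt_end [0.4757 0.2248 0.1109] 0.86 [162.7795 148.4256]
stop [0.6338 0.0353 0.0006] 0.93 [433.4543  25.9992]
```

View pics/w1.png

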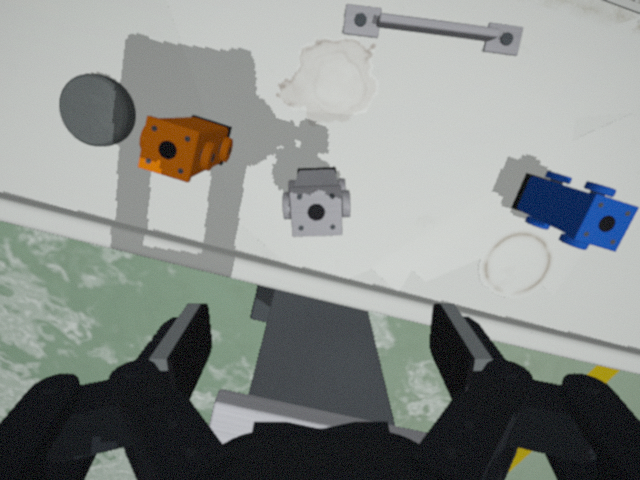

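The wrist view shows the grey leg with its plate hole at (316,212) and its knobs to image left and right at (286,207) and (347,203). The jaws are therefore already aligned with it. The rail is at top right, with its lug holes at (361,19) and (506,39).

Run:
```python
import cv2
a=cv2.imread('pics/w1.png'); b=a[155:245,270:370]; cv2.imwrite('pics/c3.png',cv2.resize(b,None,fx=6,fy=6,interpolation=cv2.INTER_CUBIC))
b=a[0:60,335:530]; cv2.imwrite('pics/c4.png',cv2.resize(b,None,fx=4,fy=4,interpolation=cv2.INTER_CUBIC))
```

```text
(no output)
```

View pics/c3.png

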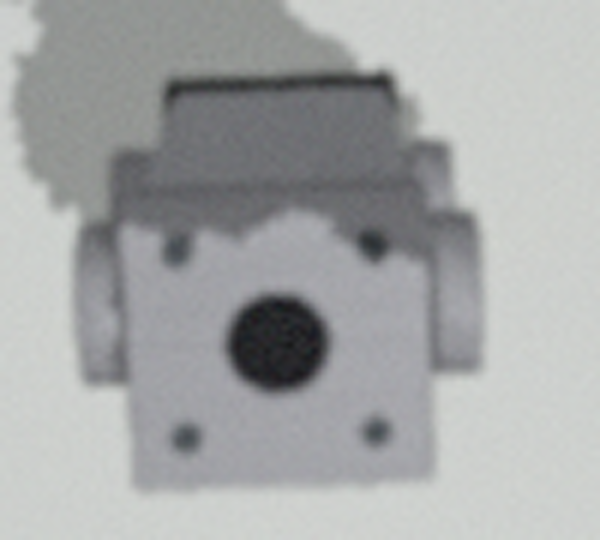

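View pics/c4.png

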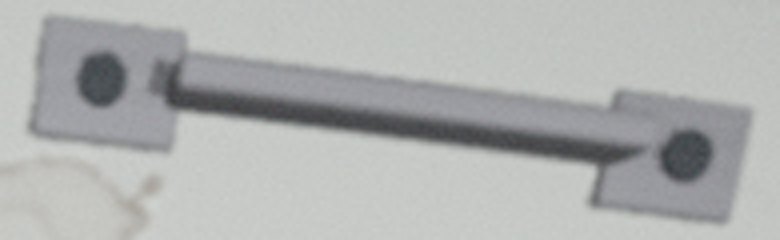

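Run:
```python
from h import *
import pickle
np.set_printoptions(precision=4,suppress=True)
c=pickle.load(open('w1.pkl','rb'))
h=np.array([[278,342],[178,250],[374,245],[186,438],[376,432]])/6+[270,155]
P=unproj('wrist',h,.110,c);print(P)
for a,b in((2,1),(4,3)):
    d=P[b]-P[a];print('holes y az',np.degrees(np.arctan2(d[1],d[0]))-90)
q=np.array([[132,487],[434,478]])/6+[270,155];Q=unproj('wrist',q,.110,c);d=Q[0]-Q[1];print('edge',np.degrees(np.arctan2(d[1],d[0]))-90,np.linalg.norm(d),P[1:].mean(0))
f=np.array([[168,92],[392,84]])/6+[270,155];F=unproj('wrist',f,0.,c);d=F[0]-F[1];print('foot edge',np.degrees(np.arctan2(d[1],d[0]))-90,np.linalg.norm(d),F.mean(0))
r=np.array([[101,80],[687,156]])/4+[335,0];A=unproj('wrist',r,.004,c);d=A[0]-A[1];print('rail',np.degrees(np.arctan2(d[1],d[0]))-90,np.linalg.norm(d),A.mean(0))
for n in('boxes',):
  for t in('cup','tin'):
    for k in('top',):
        optics.camera(k)
        print(t,[(np.array(d['point']),d['conf']) for d in landmark_of(k,t)][:2])
```

```text
[[0.4576 0.1021 0.11  ]
 [0.4661 0.1176 0.11  ]
 [0.4732 0.0935 0.11  ]
 [0.4419 0.1105 0.11  ]
 [0.4491 0.0866 0.11  ]]
holes y az 16.386368852142212
holes y az 16.78854718883312
edge 16.69434278629751 0.03996810385221416 [0.4576 0.102  0.11  ]
foot edge 16.93970173190634 0.038897033433915824 [0.474  0.1072 0.    ]
rail 8.891584917945679 0.14043376318000664 [0.6305 0.0342 0.004 ]
cup [(array([0.6645, 0.2781, 0.0001]), 0.64)]
tin [(array([ 0.6003,  0.4245, -0.0005]), 0.91)]
```

Run:
```python
from h import *
plan([((0.457,0.102,0.19),toolR(16.7),4),((0.457,0.102,0.095),toolR(16.7),4)],1)
```

```text
[[-0.43, -0.0, -0.0, 0.0226, -0.0006, -0.001, 1], [-0.43, -0.0, -0.0, 0.0226, -0.0006, -0.001, 1], [-0.43, -0.0, -0.0, 0.0226, -0.0006, -0.001, 1], [-0.43, -0.0, -0.0, 0.0226, -0.0006, -0.001, 1], [-0.0, -0.0, 0.0, 0.0237, 0.0, -0.0, 1], [-0.0, -0.0, 0.0, 0.0237, 0.0, -0.0, 1], [-0.0, -0.0, 0.0, 0.0237, 0.0, -0.0, 1], [-0.0, -0.0, 0.0, 0.0237, 0.0, -0.0, 1]]
```

```bash
python3 -m pendant '[[-0.43,0,0,0.024,-0.0006,-0.001,1],[-0.43,0,0,0.024,-0.0006,-0.001,1],[-0.43,0,0,0.024,-0.0006,-0.001,1],[-0.43,0,0,0.024,-0.0006,-0.001,1],[0,0,0,0.024,0,0,1],[0,0,0,0.024,0,0,1],[0,0,0,0.024,0,0,1],[0,0,0,0.0175,0,0,1]]'
python3 -m pendant '[[0,0,0,0,0,0,0.9],[0,0,0,0,0,0,0.8],[0,0,0,0,0,0,0.74],[0,0,0,0,0,0,0.7],[0,0,0,0,0,0,0.66],[0,0,0,0,0,0,0.6],[0,0,0,0,0,0,0.5],[0,0,0,0,0,0,0.5]]'
python3 - <<'E'
from h import *
im=optics.camera('wrist'); cv2.imwrite('pics/w2.png',im[:,:,::-1])
im=optics.camera('scene'); cv2.imwrite('pics/s2.png',cv2.resize(im[225:345,220:360,::-1],None,fx=4,fy=4))
print(readout.sense()['ft_force'])
E
```

```text
t: 3.57
tool_pos: [0.4564, 0.1023, 0.0931]
eef_rot: [[-0.002, 0.288, -0.958], [-0.0, -0.958, -0.288], [-1.0, -0.0, 0.002]]
ft_force: [0.1, -0.3, -0.8]
width: 0.998
t: 4.23
tool_pos: [0.4581, 0.1029, 0.0965]
eef_rot: [[0.003, 0.288, -0.958], [0.001, -0.958, -0.288], [-1.0, 0.0, -0.003]]
ft_force: [-0.2, 0.9, 5.2]
width: 0.643
[-0.18174393  0.94684031  4.96783536]
```

View pics/w2.png

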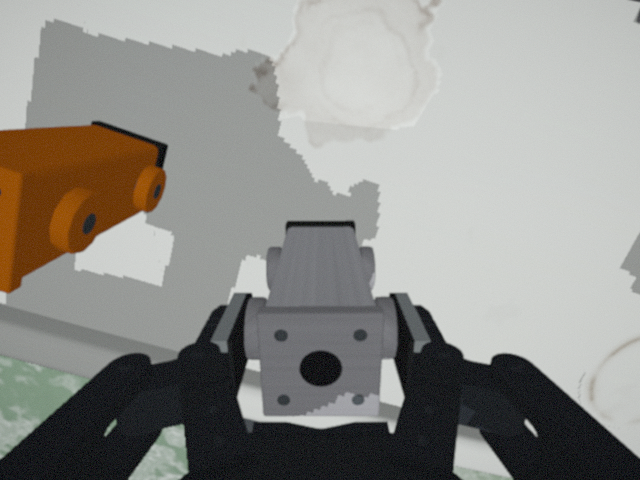

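View pics/s2.png

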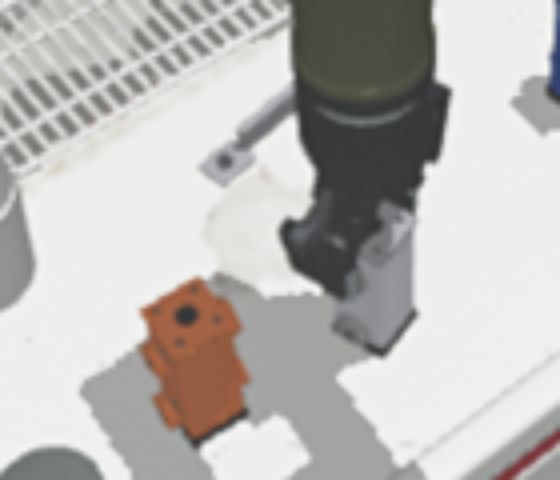

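Run:
```python
import numpy as np
for ph in (np.arange(0,31,3.75),np.arange(30,61,3.75),np.r_[60:90:9j]):
    a=np.radians(ph);f=-20*np.cos(a)+85*np.sin(a);h=85*np.cos(a)+20*np.sin(a)
    print([(round(-x,4),round(-y,4)) for x,y in zip(np.diff(h)/1e3,np.diff(f)/1e3)])
```

```text
[(np.float64(-0.0011), np.float64(-0.0056)), (np.float64(-0.0008), np.float64(-0.0057)), (np.float64(-0.0004), np.float64(-0.0057)), (np.float64(-0.0), np.float64(-0.0057)), (np.float64(0.0004), np.float64(-0.0057)), (np.float64(0.0007), np.float64(-0.0057)), (np.float64(0.0011), np.float64(-0.0056)), (np.float64(0.0015), np.float64(-0.0055))]
[(np.float64(0.0018), np.float64(-0.0054)), (np.float64(0.0022), np.float64(-0.0053)), (np.float64(0.0025), np.float64(-0.0051)), (np.float64(0.0028), np.float64(-0.005)), (np.float64(0.0032), np.float64(-0.0048)), (np.float64(0.0035), np.float64(-0.0045)), (np.float64(0.0038), np.float64(-0.0043)), (np.float64(0.004), np.float64(-0.004))]
[(np.float64(0.0043), np.float64(-0.0038)), (np.float64(0.0045), np.float64(-0.0035)), (np.float64(0.0047), np.float64(-0.0032)), (np.float64(0.0049), np.float64(-0.0029)), (np.float64(0.0051), np.float64(-0.0025)), (np.float64(0.0053), np.float64(-0.0022)), (np.float64(0.0054), np.float64(-0.0018)), (np.float64(0.0055), np.float64(-0.0015))]
```

```bash
python3 -m pendant '[[0,0,0,-0.0009,0,-0.0056,0.5],[0,0,0,-0.0007,0,-0.0057,0.5],[0,0,0,-0.0004,0,-0.0057,0.5],[0,0,0,0,0,-0.0057,0.5],[0,0,0,0.0004,0,-0.0057,0.5],[0,0,0,0.0007,0,-0.0057,0.5],[0,0,0,0.0011,0,-0.0056,0.5],[0,0,0,0.0015,0,-0.0055,0.5]]'
python3 - <<'E'
from h import *
im=optics.camera('wrist'); cv2.imwrite('pics/w3.png',im[:,:,::-1])
im=optics.camera('scene'); cv2.imwrite('pics/s3.png',cv2.resize(im[225:345,220:360,::-1],None,fx=4,fy=4))
print(readout.sense()['ft_force'])
E
```

```text
t: 5.0
tool_pos: [0.5026, 0.1162, 0.0943]
eef_rot: [[0.004, 0.288, -0.958], [0.001, -0.958, -0.288], [-1.0, 0.0, -0.005]]
ft_force: [1.4, 1.4, 3.4]
width: 0.646
[3.97089898 2.95587685 7.54125186]
```

View pics/w3.png

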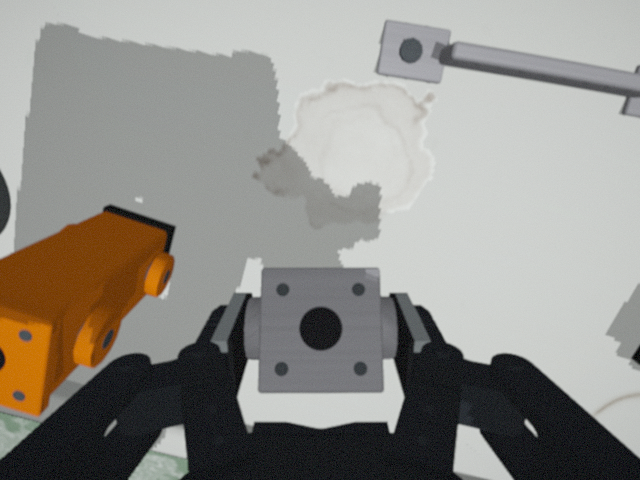

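View pics/s3.png

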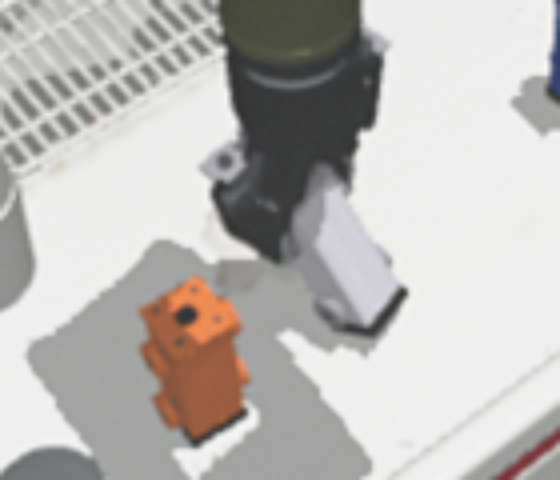

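The leg is tilting forward about its foot edge with the foot on the worktop. I'll continue lowering it.

```bash
python3 -m pendant '[[0,0,0,0.0018,0,-0.0054,0.5],[0,0,0,0.0022,0,-0.0053,0.5],[0,0,0,0.0025,0,-0.0051,0.5],[0,0,0,0.0028,0,-0.005,0.5],[0,0,0,0.0032,0,-0.0048,0.5],[0,0,0,0.0035,0,-0.0045,0.5],[0,0,0,0.0038,0,-0.0043,0.5],[0,0,0,0.004,0,-0.004,0.5]]'
python3 -m pendant '[[0,0,0,0.0043,0,-0.0038,0.5],[0,0,0,0.0045,0,-0.0035,0.5],[0,0,0,0.0047,0,-0.0032,0.5],[0,0,0,0.0049,0,-0.0029,0.5],[0,0,0,0.004,0,-0.002,0.5],[0,0,0,0.003,0,-0.0015,0.5],[0,0,0,0.002,0,-0.001,0.5],[0,0,0,0,0,0,0.5]]'
python3 - <<'E'
from h import *
im=optics.camera('wrist'); cv2.imwrite('pics/w4.png',im[:,:,::-1])
im=optics.camera('scene'); cv2.imwrite('pics/s4.png',cv2.resize(im[225:345,220:360,::-1],None,fx=4,fy=4))
print(readout.sense()['ft_force'],readout.sense()['tool_pos'])
E
```

```text
t: 5.77
tool_pos: [0.5382, 0.1268, 0.069]
eef_rot: [[0.001, 0.288, -0.957], [0.0, -0.957, -0.288], [-1.0, 0.0, -0.001]]
ft_force: [3.8, 0.9, 0.7]
width: 0.641
t: 6.43
tool_pos: [0.5525, 0.1314, 0.0408]
eef_rot: [[-0.004, 0.288, -0.957], [-0.001, -0.957, -0.288], [-1.0, -0.0, 0.004]]
ft_force: [-1.2, -0.5, -3.0]
width: 0.638
[-1.44193666 -0.028627   -3.49508702] [0.55293748 0.13160392 0.04143479]
```

View pics/s4.png

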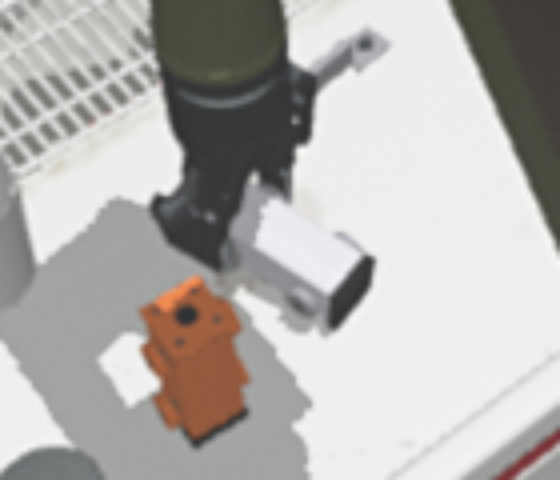

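View pics/w4.png

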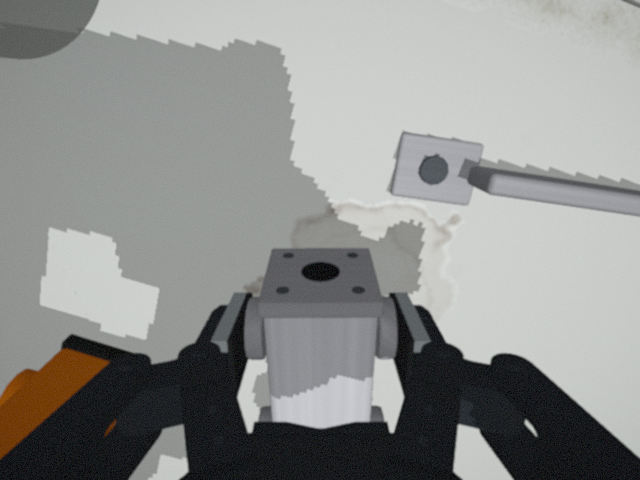

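```bash
python3 -m pendant '[[0,0,0,0.0018,0,-0.0004,0.5],[0,0,0,0.0018,0,-0.0003,0.5],[0,0,0,0.0018,0,-0.0003,0.5],[0,0,0,0.0016,0,-0.0002,0.5],[0,0,0,0.0015,0,0,0.5],[0,0,0,0.001,0,0,0.5],[0,0,0,0.0005,0,0,0.5],[0,0,0,0,0,0,0.5]]'
python3 - <<'E'
from h import *
im=optics.camera('scene'); cv2.imwrite('pics/s5.png',cv2.resize(im[225:345,220:360,::-1],None,fx=4,fy=4))
print(readout.sense()['ft_force'],readout.sense()['tool_pos'])
E
```

```text
t: 7.2
tool_pos: [0.556, 0.1323, 0.032]
eef_rot: [[0.001, 0.288, -0.958], [0.0, -0.958, -0.288], [-1.0, 0.0, -0.001]]
ft_force: [1.4, -0.1, -3.2]
width: 0.642
[ 0.68068009  0.92458004 -2.81188942] [0.55596788 0.13223947 0.03205779]
```

View pics/s5.png

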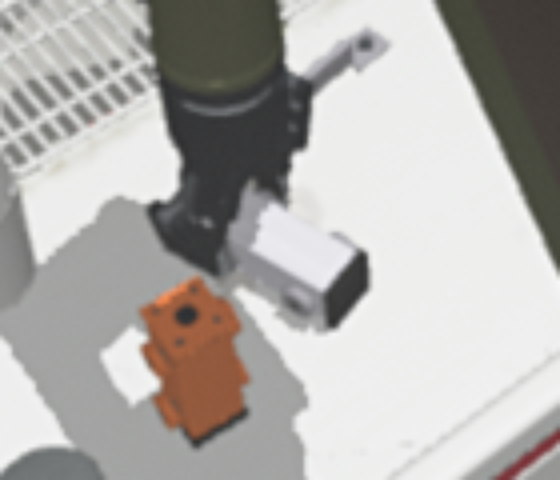

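```bash
python3 -m pendant '[[0,0,0,0.0005,0,0,0.5],[0,0,0,0.0005,0,0,0.5],[0,0,0,0.0004,0,0,0.5],[0,0,0,0.0004,0,0,0.5],[0,0,0,0.0004,0,0,0.5],[0,0,0,0,0,0,0.5],[0,0,0,0,0,0,0.5],[0,0,0,0,0,0,0.5]]'
```

```text
t: 7.92
tool_pos: [0.5559, 0.1322, 0.0314]
eef_rot: [[0.002, 0.288, -0.957], [0.0, -0.957, -0.288], [-1.0, 0.0, -0.002]]
ft_force: [-1.7, 0.9, 9.4]
width: 0.641
```

The leg is flat with about 9 N of contact. Now release it and shift to the foot-end spindle, leaning the tool back.

```bash
python3 -m pendant '[[0,0,0,0,0,0,0.7],[0,0,0,0,0,0,0.8],[0,0,0,0,0,0,0.9],[0,0,0,0,0,0,1],[0,0,0,0,0,0,1],[0,0,0,-0.01,0,0,1],[0,0,0,-0.02,0,0,1],[0,0,0,-0.03,0,0,1]]'
python3 - <<'E'
from h import *
np.set_printoptions(precision=4,suppress=True)
plan([((0.478,0.109,0.11),toolR(16.7,25),5),((0.478,0.109,0.11),toolR(16.7,25),3)],1)
im=optics.camera('scene'); cv2.imwrite('pics/s6.png',cv2.resize(im[225:345,220:360,::-1],None,fx=4,fy=4))
for t in ("leg","leg_bolt_end"):
    for d in landmark_of('scene',t): print(t,np.array(d['point']),d['conf'])
E
```

```text
t: 8.58
tool_pos: [0.5532, 0.1318, 0.0884]
eef_rot: [[-0.006, 0.288, -0.958], [-0.001, -0.958, -0.288], [-1.0, -0.001, 0.006]]
ft_force: [-0.4, 0.2, -0.4]
width: 0.998
[[0.01, 5.07, 0.01, -0.0042, 0.0, 0.0157, 1], [0.01, 5.07, 0.01, -0.0056, 0.0, 0.0153, 1], [0.01, 5.07, 0.01, -0.0069, 0.0, 0.0148, 1], [0.01, 5.07, 0.01, -0.0082, 0.0, 0.0141, 1], [0.01, 5.07, 0.01, -0.0094, 0.0, 0.0133, 1], [0.0, -0.0, 0.0, 0.0, -0.0, 0.0, 1], [0.0, -0.0, 0.0, 0.0, -0.0, 0.0, 1], [0.0, -0.0, 0.0, 0.0, -0.0, 0.0, 1]]
leg [0.4761 0.2257 0.0024] 0.93
leg [0.472  0.1077 0.0216] 0.91
leg_bolt_end [0.4741 0.2217 0.1094] 0.96
leg_bolt_end [0.5805 0.138  0.0181] 0.79
```

View pics/s6.png

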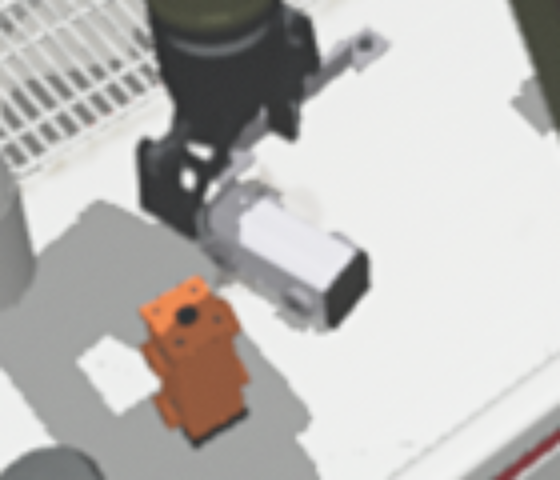

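```bash
python3 -m pendant '[[0,5.05,0,-0.004,0,0.0157,1],[0,5.05,0,-0.0055,0,0.0153,1],[0,5.05,0,-0.007,0,0.0148,1],[0,5.05,0,-0.008,0,0.0141,1],[0,5.05,0,-0.009,0,0.0133,1],[0,0,0,0,0,0,1],[0,0,0,0,0,0,1],[0,0,0,0,0,0,1]]'
python3 - <<'E'
from h import *
np.set_printoptions(precision=4,suppress=True)
c=cam('wrist');im=optics.camera('wrist'); cv2.imwrite('pics/w6.png',im[:,:,::-1])
for t in ("leg","leg_bolt_end","stop"):
    for d in landmark_of('wrist',t): print(t,np.array(d['point']),d['conf'])
f=np.array([.958,.2874,0]); S=np.array([.4977,.1147,.0205])
print(proj('wrist',[S,S+60*f/1000],c))
plan([(S-0.0052*f+[0,0,.0115],toolR(16.7,25),8)],1)
E
```

```text
t: 9.4
tool_pos: [0.4834, 0.1113, 0.1096]
eef_rot: [[0.397, 0.29, -0.871], [0.123, -0.957, -0.263], [-0.909, -0.003, -0.416]]
ft_force: [0.5, -0.3, 0.7]
width: 1.0
leg [0.4745 0.1086 0.0181] 0.85
leg [ 0.4749  0.22   -0.0024] 0.81
leg_bolt_end [0.5771 0.1409 0.0227] 0.86
leg_bolt_end [0.4733 0.2247 0.1108] 0.61
stop [0.6322 0.0345 0.0024] 0.95
[[321.6575 293.1321]
 [321.7509 193.7707]]
[[0.02, 0.05, 0.03, 0.0093, 0.0001, 0.0031, 1], [0.02, 0.05, 0.03, 0.0093, 0.0001, 0.0031, 1], [0.02, 0.05, 0.03, 0.0093, 0.0001, 0.0031, 1], [0.02, 0.05, 0.03, 0.0092, 0.0001, 0.0031, 1], [0.02, 0.05, 0.03, 0.0092, 0.0001, 0.0031, 1], [0.02, 0.05, 0.03, 0.0092, 0.0001, 0.0032, 1], [0.02, 0.05, 0.03, 0.0092, 0.0001, 0.0032, 1], [0.02, 0.05, 0.03, 0.0092, 0.0001, 0.0032, 1]]
```

View pics/w6.png

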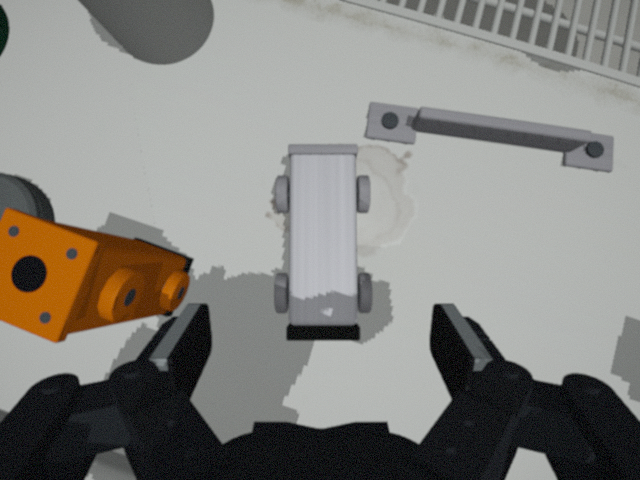

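The wrist view shows the leg lying square to the jaws, its foot knobs at (282,293) and (364,292), exactly where predicted. I'll descend and grip there.

```bash
python3 -m pendant '[[0,0,0,0.0115,0,0.004,1],[0,0,0,0.0115,0,0.004,1],[0,0,0,0.0115,0,0.004,1],[0,0,0,0.0115,0,0.004,1],[0,0,0,0.011,0,0.004,1],[0,0,0,0.0092,0,0.0028,1],[0,0,0,0.0075,0,0.0025,1],[0,0,0,0,0,0,1]]'
python3 - <<'E'
from h import *
f=np.array([.958,.2874,0]); S=np.array([.4977,.1147,.0205])
plan([(S-0.0052*f+[0,0,.0115],toolR(16.7,25),4)],1)
E
```

```text
t: 10.27
tool_pos: [0.4909, 0.1141, 0.0383]
eef_rot: [[0.395, 0.291, -0.871], [0.129, -0.957, -0.261], [-0.91, -0.009, -0.415]]
ft_force: [0.2, -0.3, 0.2]
width: 0.999
[[-0.01, 0.11, 0.14, 0.0016, 0.0004, 0.0003, 1], [-0.01, 0.11, 0.14, 0.0016, 0.0004, 0.0003, 1], [-0.01, 0.11, 0.14, 0.0016, 0.0003, 0.0003, 1], [-0.01, 0.11, 0.14, 0.0016, 0.0003, 0.0003, 1]]
```

```bash
python3 -m pendant '[[0,0.1,0.14,0.0016,0.0004,0.0003,1],[0,0.1,0.14,0.0016,0.0004,0.0003,1],[0,0.1,0.14,0.0016,0.0003,0.0003,0.9],[0,0.1,0.14,0.0012,0.0003,0.0003,0.8],[0,0,0,0,0,0,0.7],[0,0,0,0,0,0,0.6],[0,0,0,0,0,0,0.5],[0,0,0,0,0,0,0.5]]'
python3 - <<'E'
from h import *
im=optics.camera('wrist'); cv2.imwrite('pics/w7.png',im[:,:,::-1])
E
```

```text
t: 10.93
tool_pos: [0.4925, 0.1117, 0.0352]
eef_rot: [[0.403, 0.293, -0.867], [0.131, -0.956, -0.263], [-0.906, -0.008, -0.424]]
ft_force: [-0.8, 2.8, 4.6]
width: 0.642
```

View pics/w7.png

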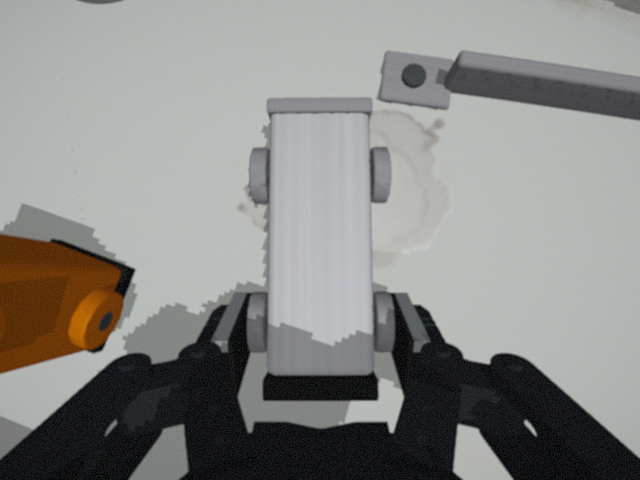

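```bash
cat >> h.py <<'E'
def off(yaw,lean,d=0.0163,e=0.0011):
    R=toolR(yaw,lean); return R[:,0]*d+R[:,2]*e
def arcpt(ph):
    a=np.radians(ph); return 0.085*np.sin(a)-0.020*np.cos(a), 0.085*np.cos(a)+0.020*np.sin(a)
E
python3 - <<'E'
from h import *
f=np.array([.958,.2874,0]); S=np.array([.4977,.1147,.020]); E=S+.085*f; E[2]=0
R=np.array(readout.sense()['eef_rot']); w=[]
p0=np.array(readout.sense()['tool_pos'])
for ph in np.linspace(90,55,9)[1:]:
    b,h=arcpt(ph); w.append((p0+(E-b*f+[0,0,h]-S),R,1))
plan(w,.5)
E
```

```text
[[0.0, 0.0, 0.0, -0.0051, -0.0, -0.0043, 0.5], [0.0, 0.0, 0.0, -0.0047, -0.0, -0.0047, 0.5], [0.0, 0.0, 0.0, -0.0044, -0.0, -0.0051, 0.5], [0.0, 0.0, 0.0, -0.004, -0.0, -0.0054, 0.5], [0.0, 0.0, 0.0, -0.0035, -0.0, -0.0057, 0.5], [0.0, 0.0, 0.0, -0.0031, -0.0, -0.0059, 0.5], [0.0, 0.0, 0.0, -0.0026, -0.0, -0.0061, 0.5], [0.0, 0.0, 0.0, -0.0022, -0.0, -0.0063, 0.5]]
```

```bash
python3 -m pendant '[[0,0,0,-0.005,0,-0.0043,0.5],[0,0,0,-0.0047,0,-0.0047,0.5],[0,0,0,-0.0044,0,-0.0051,0.5],[0,0,0,-0.004,0,-0.0054,0.5],[0,0,0,-0.0035,0,-0.0057,0.5],[0,0,0,-0.0031,0,-0.0059,0.5],[0,0,0,-0.0026,0,-0.0061,0.5],[0,0,0,-0.0022,0,-0.0063,0.5]]'
python3 - <<'E'
from h import *
im=optics.camera('wrist'); cv2.imwrite('pics/w8.png',im[:,:,::-1])
im=optics.camera('scene'); cv2.imwrite('pics/s8.png',cv2.resize(im[225:345,220:360,::-1],None,fx=4,fy=4))
s=readout.sense();print(s['tool_pos'],s['ft_force'])
E
```

```text
t: 11.65
tool_pos: [0.5151, 0.118, 0.0754]
eef_rot: [[0.399, 0.293, -0.869], [0.129, -0.956, -0.262], [-0.908, -0.008, -0.42]]
ft_force: [-3.4, -0.7, 0.8]
width: 0.639
[0.516846   0.11827509 0.07629553] [-2.61072628 -0.45789062  0.15321833]
```

View pics/w8.png

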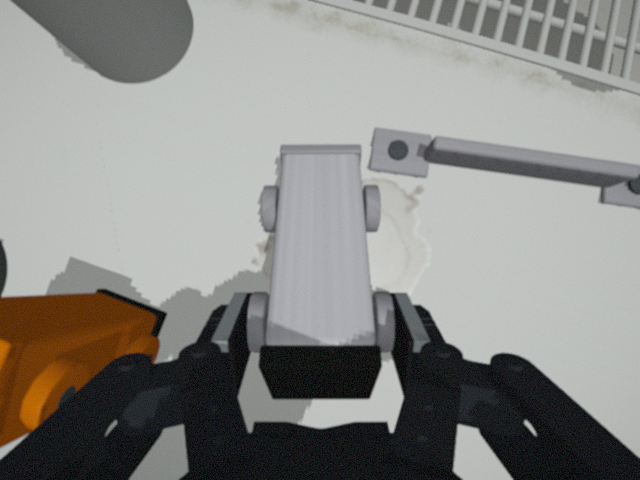

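View pics/s8.png

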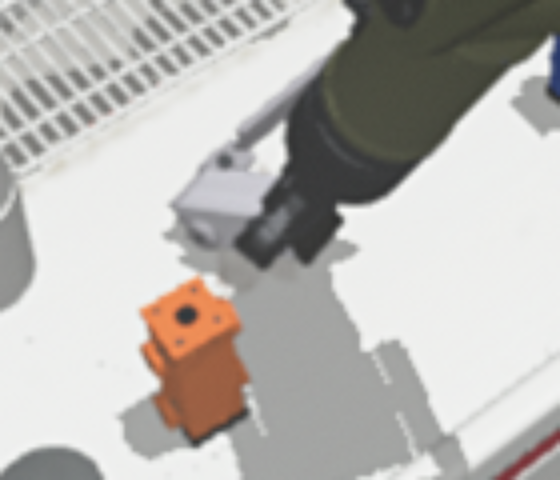

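```bash
cat >> h.py <<'E'
RY=9.0
xh=np.array([np.cos(np.radians(RY)),np.sin(np.radians(RY)),0]); yh=np.array([-xh[1],xh[0],0])
RAIL=np.array([0.6302,0.0338,0]); FACE=RAIL-0.004*xh
def spin():
    s=readout.sense(); R=np.array(s['eef_rot']); return np.array(s['tool_pos'])+R@[0.0163,0,0.0011]
def railc(P): d=np.array(P)-FACE; return np.array([d@xh,d@yh,P[2]])
def tcp_for(rc,yaw,lean):
    return FACE+rc[0]*xh+rc[1]*yh+np.array([0,0,rc[2]])-off(yaw,lean)
E
python3 - <<'E'
from h import *
S=spin(); r=railc(S); print(S,r); R=np.array(readout.sense()['eef_rot'])
p=np.array(readout.sense()['tool_pos'])
z=r[2]
plan([(p-.014*xh,R,3),(tcp_for([-.107,r[1]-.03,z],RY,25),toolR(RY,25),5),(tcp_for([-.107,0,z],RY,25),toolR(RY,25),7),(tcp_for([-.107,0,z],RY,25),toolR(RY,25),1)],.5)
E
```

```text
[0.52245288 0.12009999 0.06105963] [-0.08892029  0.10209286  0.06105963]
[[0.0, 0.0, 0.0, -0.0019, -0.0007, 0.0042, 0.5], [0.0, 0.0, 0.0, -0.0019, -0.0007, 0.0042, 0.5], [0.0, 0.0, 0.0, -0.0019, -0.0007, 0.0042, 0.5], [1.43, 0.0, 0.75, -0.0007, 0.0056, 0.0015, 0.5], [1.43, 0.0, 0.75, -0.0007, 0.0057, 0.0013, 0.5], [1.43, 0.0, 0.75, -0.0006, 0.0057, 0.0012, 0.5], [1.43, 0.0, 0.75, -0.0005, 0.0058, 0.001, 0.5], [1.43, 0.0, 0.75, -0.0004, 0.0058, 0.0009, 0.5]]
[[-0.0, 0.0, 0.0, -0.0, 0.0103, 0.0, 0.5], [-0.0, 0.0, 0.0, -0.0, 0.0103, 0.0, 0.5], [-0.0, 0.0, 0.0, -0.0, 0.0103, 0.0, 0.5], [-0.0, 0.0, 0.0, -0.0, 0.0103, 0.0, 0.5], [-0.0, 0.0, 0.0, -0.0, 0.0103, 0.0, 0.5], [-0.0, 0.0, 0.0, -0.0, 0.0103, 0.0, 0.5], [-0.0, 0.0, 0.0, -0.0, 0.0103, 0.0, 0.5], [-0.0, 0.0, -0.0, 0.0, 0.0, -0.0, 0.5]]
```

```bash
python3 -m pendant '[[0,0,0,-0.0019,-0.0007,0.0042,0.5],[0,0,0,-0.0019,-0.0007,0.0042,0.5],[0,0,0,-0.0019,-0.0007,0.0042,0.5],[1.43,0,0.75,-0.0007,0.0056,0.0015,0.5],[1.43,0,0.75,-0.0007,0.0057,0.0013,0.5],[1.43,0,0.75,-0.0006,0.0057,0.0012,0.5],[1.43,0,0.75,-0.0005,0.0058,0.001,0.5],[1.43,0,0.75,-0.0004,0.0058,0.0009,0.5]]'
python3 - <<'E'
from h import *
im=optics.camera('wrist'); cv2.imwrite('pics/w9.png',im[:,:,::-1])
S=spin(); print(S,railc(S),readout.sense()['ft_force'])
plan([(tcp_for([-.107,0,.061],RY,25),toolR(RY,25),8)],.5)
E
```

```text
t: 12.42
tool_pos: [0.5019, 0.0867, 0.0751]
eef_rot: [[0.415, 0.154, -0.897], [0.066, -0.988, -0.139], [-0.907, -0.001, -0.42]]
ft_force: [0.4, 1.2, -3.4]
width: 0.64
[0.50769615 0.08708301 0.05993763] [-0.10866032  0.07179083  0.05993763] [ 0.08728173 -2.19486316 -2.22468541]
[[-0.03, 0.02, -0.01, -0.0, 0.009, -0.0003, 0.5], [-0.03, 0.02, -0.01, -0.0, 0.009, -0.0003, 0.5], [-0.03, 0.02, -0.01, -0.0, 0.009, -0.0003, 0.5], [-0.03, 0.02, -0.01, -0.0, 0.009, -0.0003, 0.5], [-0.03, 0.02, -0.01, -0.0, 0.009, -0.0003, 0.5], [-0.03, 0.02, -0.01, -0.0, 0.009, -0.0003, 0.5], [-0.03, 0.02, -0.01, -0.0, 0.009, -0.0002, 0.5], [-0.03, 0.02, -0.01, -0.0, 0.009, -0.0002, 0.5]]
```

View pics/w9.png

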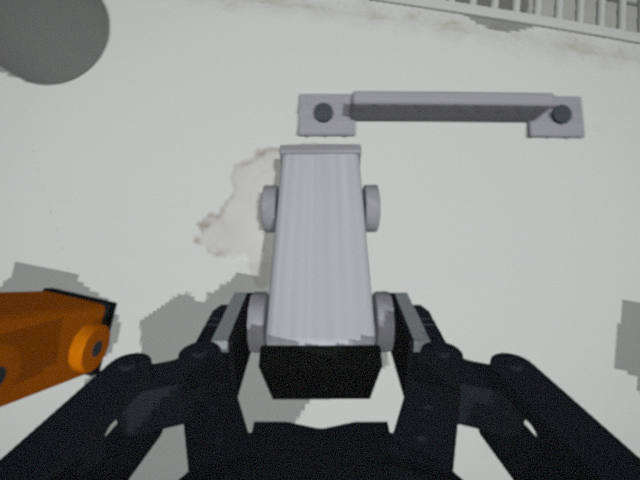

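The leg now looks parallel with the rail normal, and the rail is level in the image. Next, drag it sideways.

```bash
python3 -m pendant '[[0,0,0,0,0.009,-0.0002,0.5],[0,0,0,0,0.0105,-0.0002,0.5],[0,0,0,0,0.0105,-0.0002,0.5],[0,0,0,0,0.0105,-0.0002,0.5],[0,0,0,0,0.0105,-0.0002,0.5],[0,0,0,0,0.0105,-0.0002,0.5],[0,0,0,0,0.0085,-0.0002,0.5],[0,0,0,0,0.001,0,0.5]]'
python3 - <<'E'
from h import *
c=cam('wrist');im=optics.camera('wrist'); cv2.imwrite('pics/w10.png',im[:,:,::-1])
import pickle; pickle.dump(c,open('w10.pkl','wb'))
S=spin(); print(S,railc(S),readout.sense()['ft_force'],readout.sense()['eef_rot'])
for d in landmark_of('wrist','stop')+landmark_of('wrist','leg_bolt_end')+landmark_of('wrist','leg'): print(d)
E
```

```text
t: 13.13
tool_pos: [0.5153, 0.016, 0.0761]
eef_rot: [[0.417, 0.154, -0.896], [0.066, -0.988, -0.139], [-0.907, -0.001, -0.422]]
ft_force: [-0.5, 1.4, -1.9]
width: 0.641
[0.52097096 0.01725023 0.06080812] [-0.1064732   0.00074117  0.06080812] [-0.93532873 -0.74175852 -2.81553737] [[ 0.41651495  0.1538977  -0.89600826]
 [ 0.06588082 -0.98808618 -0.13908782]
 [-0.90673867 -0.0010976  -0.42169157]]
{'point': [0.6298, 0.036, -0.0006], 'conf': 0.69}
{'point': [0.5905, 0.0282, 0.0225], 'conf': 0.59}
{'point': [0.4955, 0.015, 0.0722], 'conf': 0.55}
{'point': [0.4982, 0.0153, 0.0745], 'conf': 0.95}
```

View pics/w10.png

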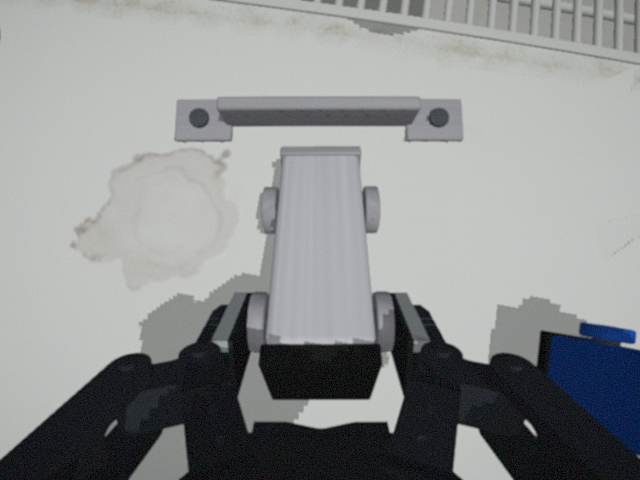

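Run:
```python
from h import *
import pickle
c=pickle.load(open('w10.pkl','rb'))
A=unproj('wrist',[[199,118],[438,118]],.004,c);d=A[0]-A[1];print('rail',np.degrees(np.arctan2(d[1],d[0]))-90,np.linalg.norm(d),A.mean(0))
# bottom edge of near face on table approx (row 125) and top of plate edge
print('near face foot', unproj('wrist',[[319,126]],0.,c), 'near top', unproj('wrist',[[319,110]],.025,c))
# leading plate corner row ~147-155
ph=58.5; z=.04*np.sin(np.radians(ph)); print(railc(unproj('wrist',[[320,147]],z,c)[0]),'expect lead corner x', -.0445+.04*np.cos(np.radians(ph)))
```

```text
rail 8.742549566067211 0.13991211186803604 [0.63066981 0.03477991 0.004     ]
near face foot [[0.62729174 0.03394492 0.        ]] near top [[0.62551676 0.03356193 0.025     ]]
[-2.43367485e-02  4.64701320e-05  3.41056066e-02] expect lead corner x -0.023600057411362042
```

Run:
```python
from h import *
w=[]
for ph in np.r_[np.linspace(58.5,26,9)[1:],np.linspace(26,0,9)[1:]]:
    b,h=arcpt(ph); w.append((tcp_for([-.0435-b,0.0005,h-.0003],RY-.1,25),toolR(RY-.1,25),1))
plan(w,.5)
```

```text
[[0.0, 0.02, 0.02, -0.0018, 0.0007, -0.0065, 0.5], [0.0, 0.0, -0.0, -0.0015, -0.0, -0.006, 0.5], [-0.0, 0.0, -0.0, -0.0011, -0.0, -0.0061, 0.5], [-0.0, 0.0, -0.0, -0.0007, -0.0, -0.0062, 0.5], [-0.0, 0.0, -0.0, -0.0002, -0.0, -0.0062, 0.5], [-0.0, 0.0, -0.0, 0.0002, -0.0, -0.0062, 0.5], [-0.0, 0.0, -0.0, 0.0007, -0.0, -0.0062, 0.5], [-0.0, 0.0, -0.0, 0.0011, -0.0, -0.0061, 0.5]]
[[-0.0, 0.0, -0.0, 0.0012, -0.0, -0.0048, 0.5], [-0.0, 0.0, -0.0, 0.0015, -0.0, -0.0047, 0.5], [-0.0, 0.0, -0.0, 0.0017, -0.0, -0.0046, 0.5], [-0.0, 0.0, -0.0, 0.002, -0.0, -0.0045, 0.5], [-0.0, 0.0, -0.0, 0.0022, -0.0, -0.0044, 0.5], [-0.0, 0.0, -0.0, 0.0025, -0.0, -0.0043, 0.5], [-0.0, 0.0, -0.0, 0.0027, -0.0, -0.0041, 0.5], [-0.0, 0.0, -0.0, 0.003, -0.0, -0.004, 0.5]]
```

```bash
python3 -m pendant '[[0,0,0,-0.0018,0,-0.0065,0.5],[0,0,0,-0.0015,0,-0.006,0.5],[0,0,0,-0.0011,0,-0.0061,0.5],[0,0,0,-0.0007,0,-0.0062,0.5],[0,0,0,-0.0002,0,-0.0062,0.5],[0,0,0,0.0002,0,-0.0062,0.5],[0,0,0,0.0007,0,-0.0062,0.5],[0,0,0,0.0011,0,-0.0061,0.5]]'
python3 - <<'E'
from h import *
c=cam('wrist');im=optics.camera('wrist'); cv2.imwrite('pics/w11.png',im[:,:,::-1])
im=optics.camera('scene'); cv2.imwrite('pics/s11.png',cv2.resize(im[205:325,220:360,::-1],None,fx=4,fy=4))
S=spin(); print(S,railc(S),readout.sense()['ft_force'])
w=[]
for ph in np.linspace(26,0,9)[1:]:
    b,h=arcpt(ph); w.append((tcp_for([-.0435-b,0.0005,h-.0005],RY-.1,25),toolR(RY-.1,25),1))
plan(w,.5)
E
```

```text
t: 14.0
tool_pos: [0.5588, 0.0244, 0.1005]
eef_rot: [[0.417, 0.156, -0.895], [0.067, -0.988, -0.141], [-0.906, -0.001, -0.422]]
ft_force: [-0.3, 0.6, -1.9]
width: 0.635
[0.56594174 0.02502319 0.08562446] [-0.06084013  0.00138345  0.08562446] [-0.20218392  0.58432834  0.2981883 ]
[[0.07, -0.09, 0.04, 0.0012, 0.0009, -0.0027, 0.5], [0.0, -0.0, 0.0, 0.0015, -0.0, -0.0047, 0.5], [-0.0, -0.0, -0.0, 0.0017, -0.0, -0.0046, 0.5], [-0.0, -0.0, -0.0, 0.002, -0.0, -0.0045, 0.5], [-0.0, -0.0, -0.0, 0.0022, -0.0, -0.0044, 0.5], [-0.0, -0.0, -0.0, 0.0025, -0.0, -0.0043, 0.5], [-0.0, -0.0, -0.0, 0.0027, -0.0, -0.0041, 0.5], [-0.0, -0.0, -0.0, 0.003, -0.0, -0.004, 0.5]]
```

View pics/w11.png

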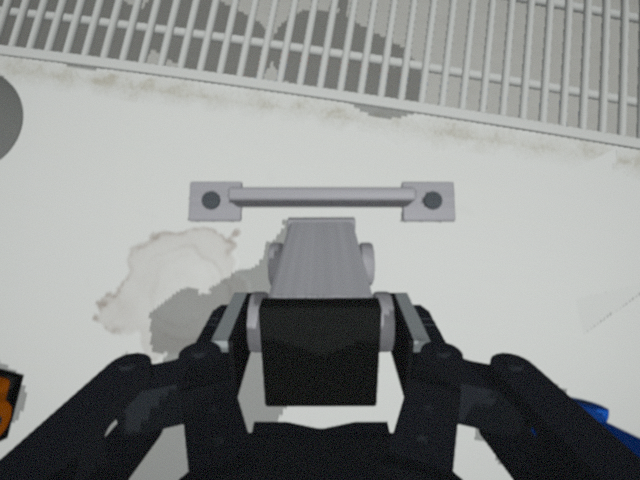

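View pics/s11.png

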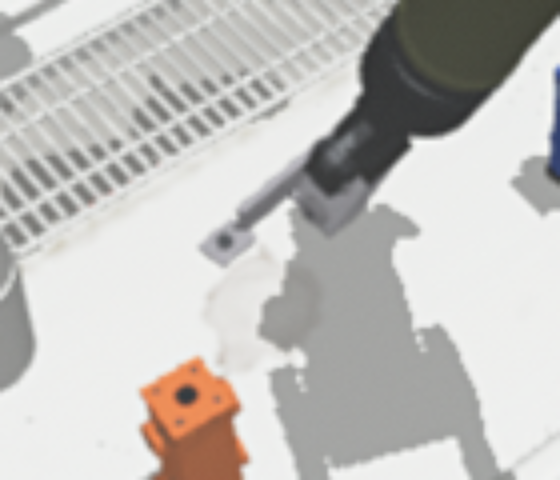

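```bash
python3 -m pendant '[[0,0,0,0.0012,0.0007,-0.0035,0.5],[0,0,0,0.0015,0,-0.0047,0.5],[0,0,0,0.0017,0,-0.0046,0.5],[0,0,0,0.002,0,-0.0045,0.5],[0,0,0,0.0022,0,-0.0044,0.5],[0,0,0,0.0025,0,-0.0043,0.5],[0,0,0,0.0027,0,-0.0041,0.5],[0,0,0,0.003,0,-0.004,0.5]]'
python3 - <<'E'
from h import *
c=cam('wrist');im=optics.camera('wrist'); cv2.imwrite('pics/w12.png',im[:,:,::-1])
import pickle; pickle.dump(c,open('w12.pkl','wb'))
im=optics.camera('scene'); cv2.imwrite('pics/s12.png',cv2.resize(im[205:325,220:360,::-1],None,fx=4,fy=4))
S=spin(); print(S,railc(S),readout.sense()['ft_force'])
E
```

```text
t: 14.77
tool_pos: [0.5977, 0.0292, 0.1003]
eef_rot: [[0.419, 0.155, -0.895], [0.066, -0.988, -0.14], [-0.905, -0.001, -0.424]]
ft_force: [-9.3, 4.8, 29.7]
width: 0.638
[0.60415563 0.02985574 0.08529833] [-0.02234074  0.00017854  0.08529833] [-4.25102809  1.08734827 12.14465912]
```

View pics/w12.png

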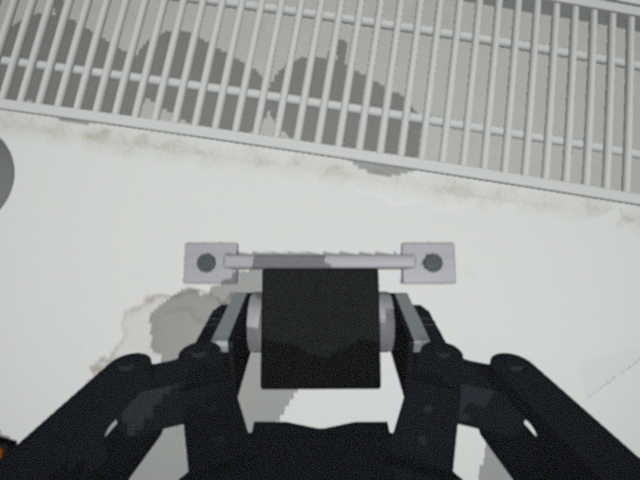

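View pics/s12.png

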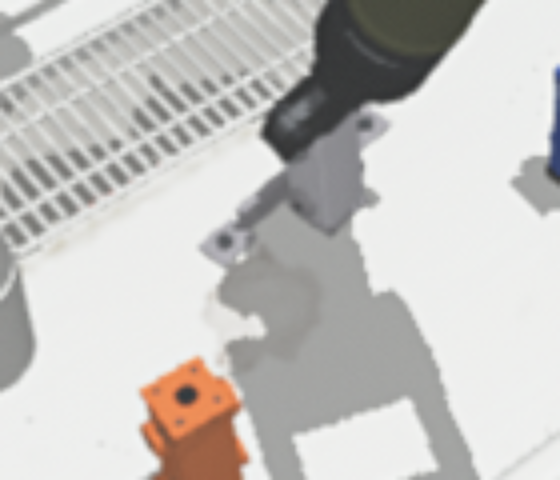

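```bash
python3 -m pendant '[[0,0,0,0,0,0,0.5],[0,0,0,0,0,0,0.5],[0,0,0,0,0,0,0.5],[0,0,0,0,0,0,0.5],[0,0,0,0,0,0,0.5],[0,0,0,0,0,0,0.5],[0,0,0,0,0,0,0.5],[0,0,0,0,0,0,0.5]]'
python3 - <<'E'
from h import *
c=cam('wrist');im=optics.camera('wrist'); 
S=spin(); print(S,railc(S),readout.sense()['ft_force'])
for cc,col in(((S[0],S[1]),(0,255,0)),):
    P=[]
    for i,j in((1,1),(1,-1),(-1,-1),(-1,1)): 
        P.append(np.array([cc[0],cc[1],.110])+.02*i*xh+.02*j*yh)
    p=proj('wrist',P,c); print(p)
o=im[:,:,::-1].copy(); cv2.polylines(o,[np.int32(p*16)],True,(0,255,0),1,cv2.LINE_AA,4); cv2.imwrite('pics/w13.png',cv2.resize(o[230:410,170:470],None,fx=2.5,fy=2.5))
im=optics.camera('scene'); cv2.imwrite('pics/s13.png',cv2.resize(im[220:290,270:340,::-1],None,fx=8,fy=8,interpolation=2))
E
```

```text
t: 15.53
tool_pos: [0.5969, 0.0287, 0.1003]
eef_rot: [[0.419, 0.155, -0.895], [0.066, -0.988, -0.141], [-0.906, -0.0, -0.424]]
ft_force: [-3.8, 2.1, 10.7]
width: 0.641
[0.60272578 0.02954528 0.08505655] [-2.38015470e-02  9.55790686e-05  8.50565471e-02] [-4.17992617  1.48311064 10.2065753 ]
[[260.42363356 269.7788485 ]
 [378.69476604 269.46618615]
 [381.06499303 392.10982932]
 [258.6508862  392.44051467]]
```

View pics/w13.png

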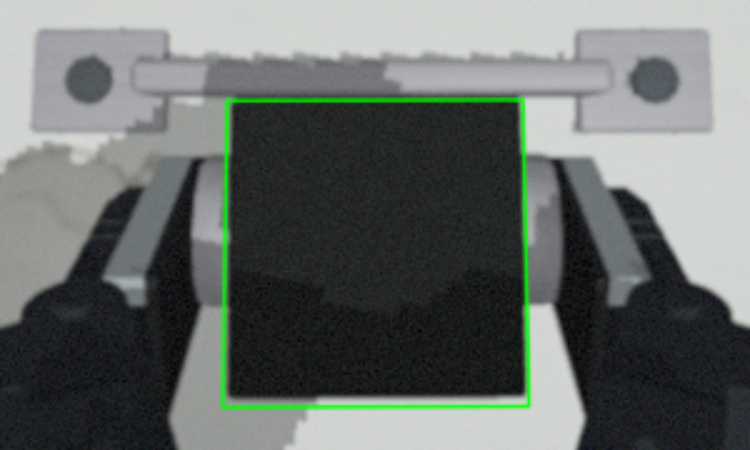

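View pics/s13.png

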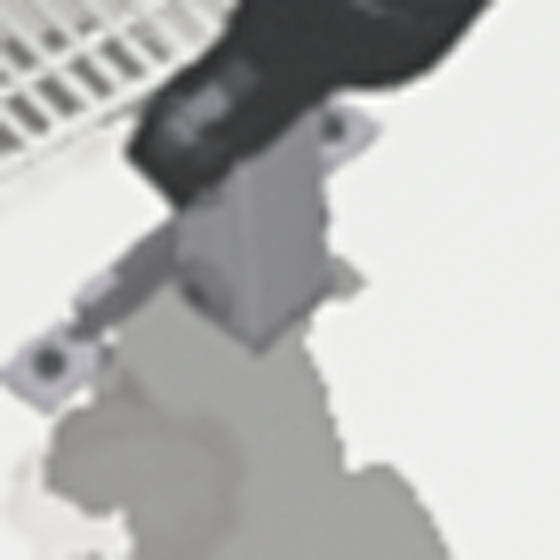

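```bash
python3 -m pendant '[[0,0,0,0,0,0,0.64],[0,0,0,0,0,0,0.66],[0,0,0,0,0,0,0.7],[0,0,0,0,0,0,0.75],[0,0,0,0,0,0,0.8],[0,0,0,0,0,0,0.9],[0,0,0,0,0,0,1],[0,0,0,0,0,0,1]]'
python3 - <<'E'
from h import *
s=readout.sense();R=np.array(s['eef_rot']);p=np.array(s['tool_pos'])
plan([(p-.1*R[:,0],R,4),(p-.1*R[:,0]-.03*xh,R,4)],1)
E
```

```text
t: 16.3
tool_pos: [0.5961, 0.0289, 0.0992]
eef_rot: [[0.417, 0.155, -0.896], [0.066, -0.988, -0.141], [-0.907, -0.001, -0.422]]
ft_force: [0.3, 0.4, 0.5]
width: 0.999
[[0.0, 0.0, 0.0, -0.025, -0.0, 0.0, 1], [0.0, 0.0, 0.0, -0.025, -0.0, 0.0, 1], [0.0, 0.0, 0.0, -0.025, -0.0, 0.0, 1], [0.0, 0.0, 0.0, -0.025, -0.0, 0.0, 1], [0.0, 0.0, 0.0, -0.0032, 0.0, 0.0068, 1], [0.0, 0.0, 0.0, -0.0032, 0.0, 0.0068, 1], [0.0, 0.0, 0.0, -0.0032, 0.0, 0.0068, 1], [0.0, 0.0, 0.0, -0.0032, 0.0, 0.0068, 1]]
```

```bash
python3 -m pendant '[[0,0,0,-0.01,0,0,1],[0,0,0,-0.015,0,0,1],[0,0,0,-0.025,0,0,1],[0,0,0,-0.025,0,0,1],[0,0,0,-0.025,0,0,1],[0,0,0,-0.01,0,0.01,1],[0,0,0,0,0,0.005,1],[0,0,0,0,0,0,1]]'
python3 - <<'E'
from h import *
import pickle
c=cam('wrist');im=optics.camera('wrist'); pickle.dump(c,open('w14.pkl','wb')); cv2.imwrite('pics/w14.png',im[:,:,::-1])
for d in landmark_of('wrist','leg')+landmark_of('wrist','leg_bolt_end')+landmark_of('wrist','stop'): print(d)
im=optics.camera('scene'); cv2.imwrite('pics/s14.png',cv2.resize(im[200:300,260:360,::-1],None,fx=6,fy=6,interpolation=2))
E
```

```text
t: 16.97
tool_pos: [0.5345, 0.0195, 0.1922]
eef_rot: [[0.416, 0.155, -0.896], [0.066, -0.988, -0.14], [-0.907, -0.001, -0.421]]
ft_force: [-0.6, 0.1, -0.1]
width: 1.002
{'point': [0.5992, 0.0297, 0.1078], 'conf': 0.75}
{'point': [0.4727, 0.2202, -0.0013], 'conf': 0.7}
```

View pics/w14.png

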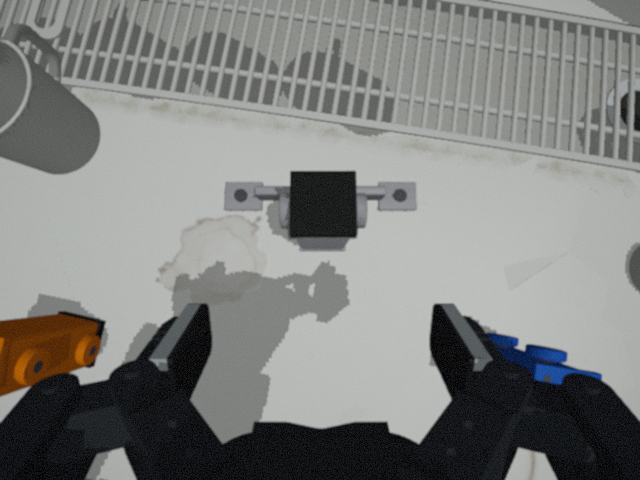

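View pics/s14.png

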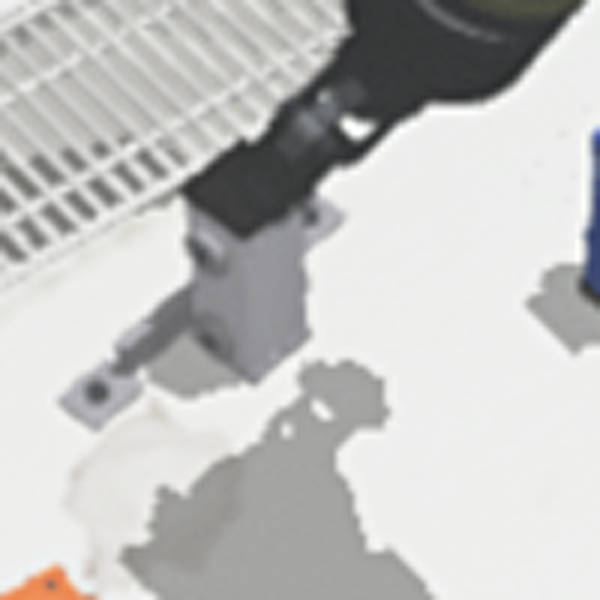

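The leg stands foot uppermost at the rail: in the wrist view the black foot covers (291–356, 171–237), and the lug holes are at (240,195) and (400,195). Next I'll measure the gap and squareness.

Run:
```python
import cv2
a=cv2.imread('pics/w14.png'); cv2.imwrite('pics/c14.png',cv2.resize(a[160:260,215:425],None,fx=3.75,fy=3.75,interpolation=cv2.INTER_CUBIC))
```

```text
(no output)
```

View pics/c14.png

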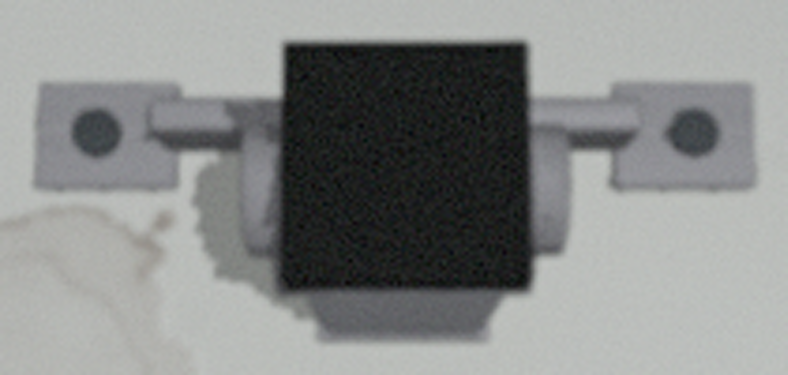

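Run:
```python
from h import *
import pickle
np.set_printoptions(precision=4,suppress=True)
c=pickle.load(open('w14.pkl','rb'))
s=lambda q: np.array(q)/3.75+[215,160]
A=unproj('wrist',s([[97,133],[694,133]]),.004,c);d=A[0]-A[1];print('rail',np.degrees(np.arctan2(d[1],d[0]))-90,np.linalg.norm(d),A.mean(0),railc(A.mean(0)))
T=unproj('wrist',s([[285,43],[527,43],[530,290],[282,290]]),.110,c);print(np.array([railc(t) for t in T]))
B=unproj('wrist',s([[320,340],[488,340]]),0,c);print('bottom near edge',[railc(t) for t in B])
N=unproj('wrist',s([[180,147],[612,147]]),.0,c);print('rail near face at table',[railc(t) for t in N])
```

```text
rail 8.828396505273687 0.1399806857456063 [0.6305 0.0343 0.004 ] [0.0044 0.0005 0.004 ]
[[-0.0054  0.0181  0.11  ]
 [-0.0055 -0.0205  0.11  ]
 [-0.0451 -0.0204  0.11  ]
 [-0.045   0.0183  0.11  ]]
bottom near edge [array([-0.0439,  0.0182,  0.    ]), array([-0.044 , -0.0209,  0.    ])]
rail near face at table [array([0.002 , 0.0515, 0.    ]), array([ 0.0017, -0.0508,  0.    ])]
```

Run:
```python
from h import *
W=lambda r: FACE+r[0]*xh+r[1]*yh+np.array([0,0,r[2]])
Q=toolR(8.8,35)
print(railc(readout.sense()['tool_pos']))
plan([(W([-.115,-.001,.12]),Q,4),(W([-.115,-.001,.034]),Q,8),(W([-.085,-.001,.031]),Q,4)],0)
```

```text
[-0.09031785  0.00049576  0.19163958]
[[0.02, 2.53, 0.03, 0.0137, 0.0004, 0.0131, 0], [0.02, 2.53, 0.03, 0.0131, 0.0004, 0.0137, 0], [0.02, 2.53, 0.03, 0.0124, 0.0004, 0.0143, 0], [0.02, 2.53, 0.03, 0.0118, 0.0004, 0.0148, 0], [-0.0, -0.0, -0.0, 0.0088, -0.0, 0.0062, 0], [-0.0, -0.0, -0.0, 0.0088, -0.0, 0.0062, 0], [-0.0, -0.0, -0.0, 0.0088, -0.0, 0.0062, 0], [-0.0, -0.0, -0.0, 0.0088, -0.0, 0.0062, 0]]
[[-0.0, -0.0, -0.0, 0.0088, -0.0, 0.0062, 0], [-0.0, -0.0, -0.0, 0.0088, -0.0, 0.0062, 0], [-0.0, -0.0, -0.0, 0.0088, -0.0, 0.0062, 0], [-0.0, -0.0, -0.0, 0.0088, -0.0, 0.0062, 0], [-0.0, -0.0, -0.0, 0.0049, -0.0, -0.0057, 0], [-0.0, -0.0, -0.0, 0.0049, -0.0, -0.0057, 0], [-0.0, -0.0, -0.0, 0.0049, -0.0, -0.0057, 0], [-0.0, -0.0, -0.0, 0.0049, -0.0, -0.0057, 0]]
```

```bash
python3 -m pendant '[[0,2.53,0,0.0137,0.0004,0.0131,0.6],[0,2.53,0,0.0131,0.0004,0.0137,0.2],[0,2.53,0,0.0124,0.0004,0.0143,0],[0,2.53,0,0.0118,0.0004,0.0148,0],[0,0,0,0.0088,0,0.0062,0],[0,0,0,0.0088,0,0.0062,0],[0,0,0,0.0088,0,0.0062,0],[0,0,0,0.004,0,0.0028,0]]'
python3 - <<'E'
from h import *
c=cam('wrist');im=optics.camera('wrist'); cv2.imwrite('pics/w15.png',im[:,:,::-1])
W=lambda r: FACE+r[0]*xh+r[1]*yh+np.array([0,0,r[2]])
Q=toolR(8.8,35)
print(railc(readout.sense()['tool_pos']))
plan([(W([-.1,-.001,.033]),Q,5),(W([-.08,-.001,.031]),Q,2),(W([-.08,-.001,.031]),Q,1)],0)
E
```

```text
t: 17.88
tool_pos: [0.5203, 0.0235, 0.1047]
eef_rot: [[0.524, 0.168, -0.835], [0.105, -0.986, -0.133], [-0.845, -0.018, -0.535]]
ft_force: [0.3, -0.0, -0.2]
width: 0.002
[-0.10639461  0.00719779  0.10426686]
[[0.03, 0.55, 0.28, 0.0127, 0.0019, 0.0065, 0], [0.03, 0.55, 0.28, 0.0126, 0.0019, 0.0066, 0], [0.03, 0.55, 0.28, 0.0126, 0.0018, 0.0068, 0], [0.03, 0.55, 0.28, 0.0125, 0.0017, 0.0069, 0], [0.03, 0.55, 0.28, 0.0125, 0.0017, 0.007, 0], [0.0, -0.0, -0.0, 0.0066, -0.0, -0.0076, 0], [0.0, -0.0, -0.0, 0.0066, -0.0, -0.0076, 0], [0.0, -0.0, 0.0, -0.0, 0.0, 0.0, 0]]
```

View pics/w15.png

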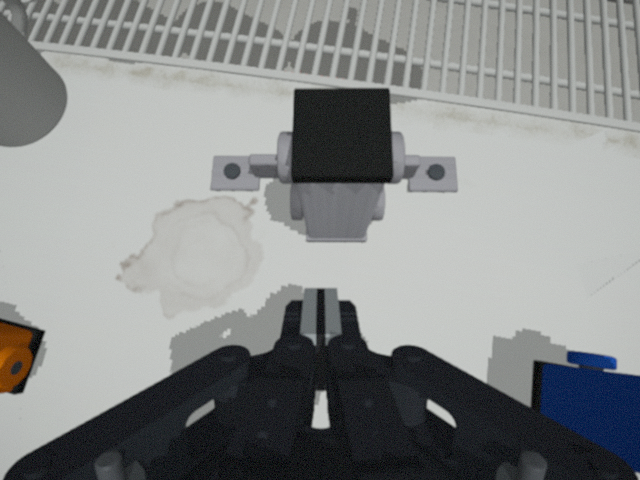

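```bash
python3 -m pendant '[[0,0.55,0.28,0.0127,0.0019,0.0065,0],[0,0.55,0.28,0.0126,0.0019,0.0066,0],[0,0.55,0.28,0.0126,0.0018,0.0068,0],[0,0.55,0.28,0.0125,0.0017,0.0069,0],[0,0.55,0.28,0.0125,0.0017,0.007,0],[0,0,0,0.0066,0,-0.0076,0],[0,0,0,0.0045,0,-0.0055,0],[0,0,0,0,0,0,0]]'
python3 - <<'E'
from h import *
c=cam('wrist');im=optics.camera('wrist'); cv2.imwrite('pics/w16.png',im[:,:,::-1])
W=lambda r: FACE+r[0]*xh+r[1]*yh+np.array([0,0,r[2]])
Q=toolR(8.8,35)
print(railc(readout.sense()['tool_pos']))
plan([(W([-.068,-.001,.031]),Q,8)],0)
E
```

```text
t: 18.6
tool_pos: [0.5438, 0.0286, 0.0638]
eef_rot: [[0.552, 0.17, -0.817], [0.112, -0.985, -0.13], [-0.827, -0.02, -0.562]]
ft_force: [0.3, 0.5, 0.7]
width: -0.004
[-0.08304982  0.00846106  0.0638709 ]
[[0.02, 0.1, 0.19, 0.0044, 0.0013, 0.0008, 0], [0.02, 0.1, 0.19, 0.0044, 0.0013, 0.0008, 0], [0.02, 0.1, 0.19, 0.0044, 0.0013, 0.0008, 0], [0.02, 0.1, 0.19, 0.0044, 0.0012, 0.0008, 0], [0.02, 0.1, 0.19, 0.0044, 0.0012, 0.0008, 0], [0.02, 0.1, 0.19, 0.0044, 0.0012, 0.0008, 0], [0.02, 0.1, 0.19, 0.0044, 0.0012, 0.0008, 0], [0.02, 0.1, 0.19, 0.0044, 0.0012, 0.0008, 0]]
```

View pics/w16.png

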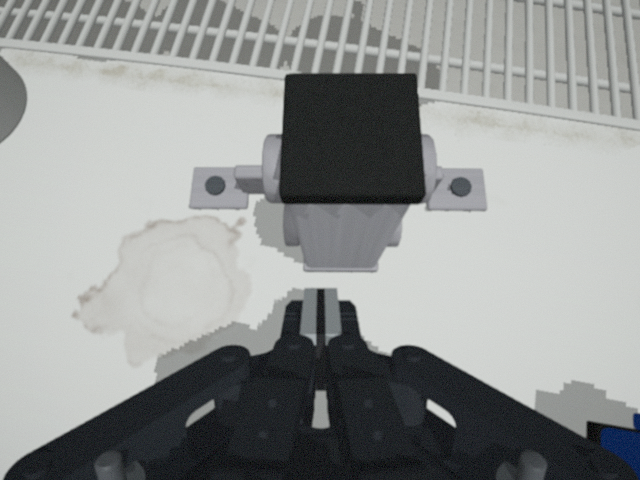

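Run:
```python
from h import *
s=readout.sense();print(np.round(s['joint_positions'],3),s['tool_pos'])
```

```text
[-0.149  0.447  2.274  2.219  0.243 -0.92 ] [0.5428983 0.0285393 0.0638709]
```

The arm is near its wrist singularity at this lean (q5 = 0.24), so a low push isn't practical. Instead I'll re-grip the upper knobs at the proven 25° lean and slide the standing leg the last 4–5 mm to the rail.

Run:
```python
from h import *
Q=toolR(8.8,25); T=tcp_for([-.0247,-.0012,.085],8.8,25); print(T)
p=readout.sense()['tool_pos'];R=np.array(readout.sense()['eef_rot'])
plan([(p-.05*R[:,0]-.02*xh,R,3),(T-.105*Q[:,0],Q,7),(T-.105*Q[:,0],Q,6)],1)
```

```text
[0.59621868 0.02722375 0.1002377 ]
[[0.0, 0.0, 0.0, -0.0204, -0.0001, 0.0055, 1], [0.0, 0.0, 0.0, -0.0204, -0.0001, 0.0055, 1], [0.0, 0.0, 0.0, -0.0204, -0.0001, 0.0055, 1], [0.05, -1.31, 0.21, -0.0062, 0.001, -0.0139, 1], [0.05, -1.31, 0.21, -0.0065, 0.0011, -0.0137, 1], [0.05, -1.31, 0.21, -0.0068, 0.0011, -0.0136, 1], [0.05, -1.31, 0.21, -0.0071, 0.0011, -0.0134, 1], [0.05, -1.31, 0.21, -0.0074, 0.0011, -0.0133, 1]]
[[0.05, -1.31, 0.21, -0.0077, 0.0011, -0.0131, 1], [0.05, -1.31, 0.21, -0.008, 0.0011, -0.0129, 1], [0.0, 0.0, -0.0, -0.0, -0.0, -0.0, 1], [0.0, 0.0, -0.0, -0.0, -0.0, -0.0, 1], [0.0, 0.0, -0.0, -0.0, -0.0, -0.0, 1], [0.0, 0.0, -0.0, -0.0, -0.0, -0.0, 1], [0.0, 0.0, -0.0, -0.0, -0.0, -0.0, 1], [0.0, 0.0, -0.0, -0.0, -0.0, -0.0, 1]]
```

```bash
python3 -m pendant '[[0,0,0,-0.0204,0,0.0055,0],[0,0,0,-0.0204,0,0.0055,0.3],[0,0,0,-0.0204,0,0.0055,1],[0,0,0,-0.02,0,0,1],[0,0,0,-0.02,0,0,1],[0,0,0,-0.01,0,0,1],[0,0,0,0,0,0,1],[0,0,0,0,0,0,1]]'
python3 - <<'E'
from h import *
Q=toolR(8.8,25); T=tcp_for([-.0247,-.0012,.085],8.8,25)
s=readout.sense();print(railc(s['tool_pos']),np.round(s['joint_positions'],3))
plan([(T-.105*Q[:,0],Q,7),(T-.105*Q[:,0],Q,1)],1)
E
```

```text
t: 19.32
tool_pos: [0.4741, 0.016, 0.1387]
eef_rot: [[0.553, 0.171, -0.815], [0.114, -0.985, -0.13], [-0.825, -0.021, -0.564]]
ft_force: [0.3, 0.1, -0.1]
width: 0.975
[-0.1529817   0.00679201  0.1387214 ] [-0.232  0.196  2.322  1.298  0.25  -0.048]
[[0.05, -1.34, 0.22, -0.0004, 0.0011, -0.0138, 1], [0.05, -1.34, 0.22, -0.0007, 0.0011, -0.0138, 1], [0.05, -1.34, 0.22, -0.0011, 0.0011, -0.0137, 1], [0.05, -1.34, 0.22, -0.0014, 0.0011, -0.0137, 1], [0.05, -1.34, 0.22, -0.0017, 0.0011, -0.0137, 1], [0.05, -1.34, 0.22, -0.002, 0.0011, -0.0136, 1], [0.05, -1.34, 0.22, -0.0023, 0.0011, -0.0136, 1], [-0.0, 0.0, -0.0, -0.0, -0.0, 0.0, 1]]
```

```bash
python3 -m pendant '[[0,-1.34,0.22,-0.0004,0.0011,-0.0138,1],[0,-1.34,0.22,-0.0007,0.0011,-0.0138,1],[0,-1.34,0.22,-0.0011,0.0011,-0.0137,1],[0,-1.34,0.22,-0.0014,0.0011,-0.0137,1],[0,-1.34,0.22,-0.0017,0.0011,-0.0137,1],[0,-1.34,0.22,-0.002,0.0011,-0.0136,1],[0,-1.34,0.22,-0.0023,0.0011,-0.0136,1],[0,0,0,0,0,0,1]]'
python3 - <<'E'
from h import *
Q=toolR(8.8,25); T=tcp_for([-.0247,-.0012,.085],8.8,25)
s=readout.sense();print(railc(s['tool_pos']),np.round(s['joint_positions'],3),railc(T-.105*Q[:,0]))
im=optics.camera('wrist'); cv2.imwrite('pics/w17.png',im[:,:,::-1])
plan([(T-.105*Q[:,0],Q,3),(T-.03*Q[:,0],Q,5),(T,Q,5)],1)
E
```

```text
t: 19.98
tool_pos: [0.5423, 0.0234, 0.1879]
eef_rot: [[0.449, 0.168, -0.878], [0.086, -0.986, -0.145], [-0.89, -0.01, -0.457]]
ft_force: [2.6, 0.3, 1.2]
width: 1.002
[-0.08447213  0.00345741  0.18788917] [-0.126  0.174  2.025  0.295  0.507  1.051] [-0.07496635 -0.00102454  0.19540001]
[[0.19, -0.66, 0.34, -0.0009, 0.0018, -0.0049, 1], [0.19, -0.66, 0.34, -0.001, 0.0017, -0.0049, 1], [0.19, -0.66, 0.34, -0.001, 0.0017, -0.0049, 1], [0.0, 0.0, -0.0, 0.015, -0.0, 0.0, 1], [0.0, 0.0, -0.0, 0.015, -0.0, 0.0, 1], [0.0, 0.0, -0.0, 0.015, -0.0, 0.0, 1], [0.0, 0.0, -0.0, 0.015, -0.0, 0.0, 1], [0.0, 0.0, -0.0, 0.015, -0.0, 0.0, 1]]
[[0.0, 0.0, -0.0, 0.006, 0.0, -0.0, 1], [0.0, 0.0, -0.0, 0.006, 0.0, -0.0, 1], [0.0, 0.0, -0.0, 0.006, 0.0, -0.0, 1], [0.0, 0.0, -0.0, 0.006, 0.0, -0.0, 1], [0.0, 0.0, -0.0, 0.006, 0.0, -0.0, 1]]
```

View pics/w17.png

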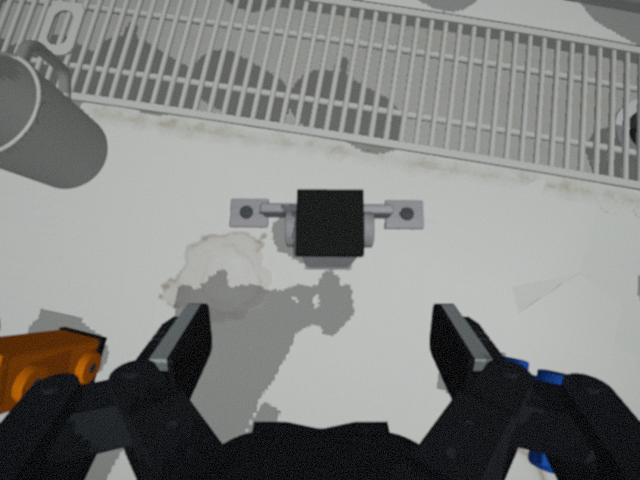

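```bash
python3 -m pendant '[[0.19,-0.66,0.34,-0.0009,0.0018,-0.0049,1],[0.19,-0.66,0.34,-0.001,0.0017,-0.0049,1],[0.19,-0.66,0.34,-0.001,0.0017,-0.0049,1],[0,0,0,0,0,0,1],[0,0,0,0.015,0,0,1],[0,0,0,0.015,0,0,1],[0,0,0,0.01,0,0,1],[0,0,0,0,0,0,1]]'
python3 - <<'E'
from h import *
Q=toolR(8.8,25); T=tcp_for([-.0247,-.0012,.085],8.8,25)
s=readout.sense();print(railc(s['tool_pos']),np.round(s['joint_positions'],3),s['ft_force'])
plan([(T,Q,6)],1)
E
```

```text
t: 20.7
tool_pos: [0.5642, 0.0227, 0.155]
eef_rot: [[0.41, 0.151, -0.9], [0.064, -0.989, -0.136], [-0.91, -0.002, -0.415]]
ft_force: [-0.2, 0.2, -0.7]
width: 0.996
[-0.06291307 -0.00060801  0.15497129] [-0.099  0.259  1.993  0.227  0.485  1.142] [-0.22642829  0.24962737 -0.7430906 ]
[[-0.03, 0.08, 0.01, 0.0105, 0.0001, -0.0011, 1], [-0.03, 0.08, 0.01, 0.0105, 0.0001, -0.0011, 1], [-0.03, 0.08, 0.01, 0.0105, 0.0001, -0.0011, 1], [-0.03, 0.08, 0.01, 0.0105, 0.0001, -0.0011, 1], [-0.03, 0.08, 0.01, 0.0105, 0.0001, -0.0011, 1], [-0.03, 0.08, 0.01, 0.0105, 0.0001, -0.001, 1]]
```

```bash
python3 -m pendant '[[0,0.08,0,0.0105,0.0001,-0.0011,1],[0,0.08,0,0.0105,0.0001,-0.0011,1],[0,0.08,0,0.0105,0.0001,-0.0011,1],[0,0.08,0,0.0105,0.0001,-0.0011,1],[0,0.08,0,0.0105,0.0001,-0.0011,1],[0,0.08,0,0.0085,0.0001,-0.001,1],[0,0,0,0,0,0,1],[0,0,0,0,0,0,1]]'
python3 -m pendant '[[0,0,0,0,0,0,0.85],[0,0,0,0,0,0,0.76],[0,0,0,0,0,0,0.72],[0,0,0,0,0,0,0.68],[0,0,0,0,0,0,0.65],[0,0,0,0,0,0,0.6],[0,0,0,0,0,0,0.5],[0,0,0,0,0,0,0.5]]'
python3 - <<'E'
from h import *
s=readout.sense();print(railc(s['tool_pos']),railc(spin()),s['ft_force'])
im=optics.camera('wrist'); cv2.imwrite('pics/w18.png',im[:,:,::-1])
R=np.array(s['eef_rot']); print(R.T@(.001*xh),R.T@np.array([0,0,-.001]))
E
```

```text
t: 21.37
tool_pos: [0.5976, 0.0266, 0.1049]
eef_rot: [[0.421, 0.151, -0.894], [0.064, -0.989, -0.136], [-0.905, -0.0, -0.426]]
ft_force: [-0.7, 0.4, 0.8]
width: 1.0
t: 22.03
tool_pos: [0.5982, 0.0266, 0.1069]
eef_rot: [[0.424, 0.151, -0.893], [0.064, -0.989, -0.136], [-0.903, 0.0, -0.429]]
ft_force: [-1.7, 2.0, 5.5]
width: 0.637
[-0.02870413 -0.0020613   0.10693097] [-0.02270029 -0.00210229  0.09173715] [-1.68622819  2.01331096  5.53694441]
[ 4.29282616e-04 -5.98811551e-06 -9.03150363e-04] [ 9.03165655e-04 -3.31202037e-07  4.29292080e-04]
```

View pics/w18.png

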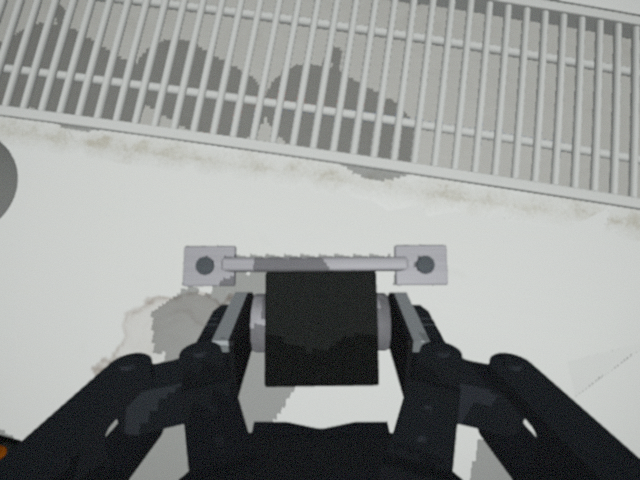

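```bash
python3 -m pendant '[[0,0,0,0.0006,-0.0003,-0.0008,0.5],[0,0,0,0.0004,-0.0004,-0.0009,0.5],[0,0,0,0.0004,-0.0004,-0.0009,0.5],[0,0,0,0.0004,-0.0004,-0.0009,0.5],[0,0,0,0.0004,-0.0004,-0.0009,0.5],[0,0,0,0,0,0,0.5],[0,0,0,0,0,0,0.5],[0,0,0,0,0,0,0.5]]'
python3 - <<'E'
from h import *
s=readout.sense();print(railc(s['tool_pos']),s['ft_force'])
im=optics.camera('wrist'); cv2.imwrite('pics/w19.png',cv2.resize(im[230:410,170:470,::-1],None,fx=2.5,fy=2.5))
E
```

```text
t: 22.75
tool_pos: [0.6042, 0.0284, 0.1078]
eef_rot: [[0.427, 0.15, -0.891], [0.063, -0.989, -0.137], [-0.902, 0.002, -0.432]]
ft_force: [-0.8, -2.3, 6.7]
width: 0.637
[-0.02249259 -0.00123233  0.10776342] [-0.75005332 -2.33078536  6.7072888 ]
```

View pics/w19.png

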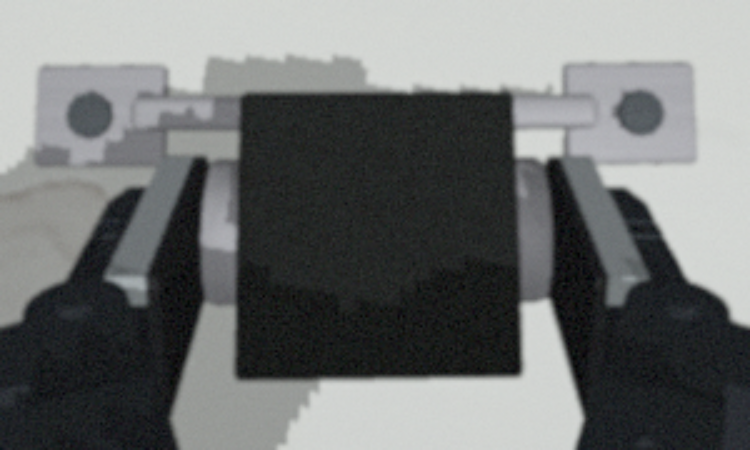

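The foot face covers the rail top in this view and z rose 0.8 mm. So the leg is partly tipping instead of sliding. I'll ease it back, release, and push it low down instead.

```bash
python3 -m pendant '[[0,0,0,-0.0002,0,0.001,0.5],[0,0,0,-0.0002,0,0.001,0.5],[0,0,0,-0.0002,0,0.001,0.5],[0,0,0,-0.0002,0,0.0008,0.5],[0,0,0,0,0,0,0.5],[0,0,0,0,0,0,0.5],[0,0,0,0,0,0,0.5],[0,0,0,0,0,0,0.5]]'
python3 -m pendant '[[0,0,0,0,0,0,0.64],[0,0,0,0,0,0,0.66],[0,0,0,0,0,0,0.7],[0,0,0,0,0,0,0.75],[0,0,0,0,0,0,0.8],[0,0,0,0,0,0,0.9],[0,0,0,0,0,0,1],[0,0,0,0,0,0,1]]'
python3 -m pendant '[[0,0,0,-0.01,0,0,1],[0,0,0,-0.015,0,0,1],[0,0,0,-0.025,0,0,1],[0,0,0,-0.025,0,0,1],[0,0,0,-0.025,0,0,1],[0,0,0,-0.01,0,0.01,1],[0,0,0,0,0,0.005,1],[0,0,0,0,0,0,1]]'
python3 - <<'E'
from h import *
import pickle
c=cam('wrist');im=optics.camera('wrist'); pickle.dump(c,open('w20.pkl','wb')); cv2.imwrite('pics/w20.png',im[:,:,::-1])
cv2.imwrite('pics/c20.png',cv2.resize(im[160:260,215:425,::-1],None,fx=3.75,fy=3.75,interpolation=cv2.INTER_CUBIC))
s=readout.sense();print(railc(s['tool_pos']),np.round(s['joint_positions'],3))
E
```

```text
t: 23.47
tool_pos: [0.6006, 0.0279, 0.1072]
eef_rot: [[0.428, 0.15, -0.891], [0.063, -0.989, -0.136], [-0.902, 0.002, -0.433]]
ft_force: [-2.7, -0.9, 9.1]
width: 0.632
t: 24.13
tool_pos: [0.5985, 0.0286, 0.1046]
eef_rot: [[0.422, 0.151, -0.894], [0.064, -0.989, -0.136], [-0.904, 0.0, -0.427]]
ft_force: [0.2, 1.2, -0.3]
width: 1.002
t: 24.8
tool_pos: [0.5363, 0.0195, 0.1972]
eef_rot: [[0.421, 0.15, -0.895], [0.064, -0.989, -0.136], [-0.905, -0.0, -0.426]]
ft_force: [-0.8, -0.3, -0.3]
width: 0.997
[-0.09029057  0.00038818  0.19676721] [-0.115  0.158  1.996  0.209  0.572  1.153]
```

View pics/c20.png

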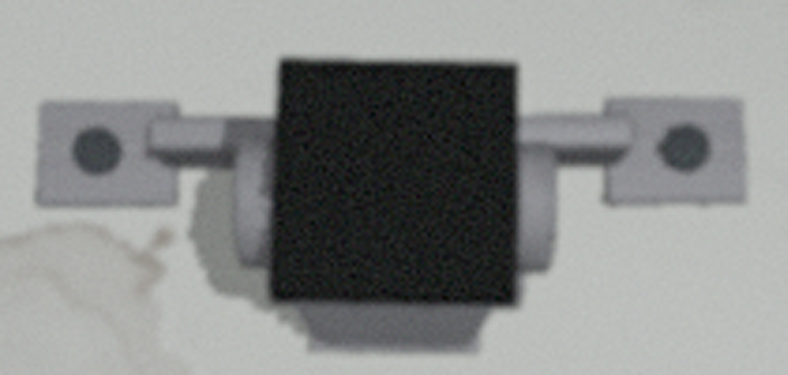

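Run:
```python
from h import *
import pickle
np.set_printoptions(precision=4,suppress=True)
c=pickle.load(open('w20.pkl','rb'))
s=lambda q: np.array(q)/3.75+[215,160]
A=unproj('wrist',s([[97,151],[686,148]]),.004,c);d=A[0]-A[1];print('rail',np.degrees(np.arctan2(d[1],d[0]))-90,np.linalg.norm(d),A.mean(0),railc(A.mean(0)))
T=unproj('wrist',s([[281,61],[516,65],[519,304],[272,299]]),.110,c);print(np.array([railc(t) for t in T]))
d=T[0]-T[1];print('leg yaw',np.degrees(np.arctan2(d[1],d[0]))-90);d=T[3]-T[2];print('leg yaw',np.degrees(np.arctan2(d[1],d[0]))-90)
B=unproj('wrist',s([[308,349],[479,350]]),0,c);print('bottom near edge',[railc(t) for t in B])
W=lambda r: FACE+r[0]*xh+r[1]*yh+np.array([0,0,r[2]])
Q=toolR(8.8,42)
plan([(W([-.14,0,.15]),Q,6),(W([-.14,0,.15]),Q,2)],0)
```

```text
rail 8.862396308344344 0.14019531822833053 [0.6305 0.0343 0.004 ] [0.0044 0.0005 0.004 ]
[[-0.0045  0.0183  0.11  ]
 [-0.0054 -0.02    0.11  ]
 [-0.0447 -0.0198  0.11  ]
 [-0.0436  0.0196  0.11  ]]
leg yaw 7.56090622557403
leg yaw 7.399883716386356
bottom near edge [array([-0.0427,  0.0205,  0.    ]), array([-0.0432, -0.0198,  0.    ])]
[[-0.03, 2.8, -0.01, 0.0035, 0.0001, 0.0108, 0], [-0.03, 2.8, -0.01, 0.003, 0.0001, 0.011, 0], [-0.03, 2.8, -0.01, 0.0025, 0.0001, 0.0111, 0], [-0.03, 2.8, -0.01, 0.0019, 0.0001, 0.0112, 0], [-0.03, 2.8, -0.01, 0.0014, 0.0001, 0.0113, 0], [-0.03, 2.8, -0.01, 0.0008, 0.0001, 0.0113, 0], [0.0, 0.0, 0.0, -0.0, -0.0, 0.0, 0], [0.0, 0.0, 0.0, -0.0, -0.0, 0.0, 0]]
```

Run:
```python
from h import *
W=lambda r: FACE+r[0]*xh+r[1]*yh+np.array([0,0,r[2]])
plan([(W([-.105,0,.13]),toolR(8.8,30),6),(W([-.10,0,.10]),toolR(8.8,33),2)],0)
```

```text
[[-0.03, 0.8, -0.01, 0.009, 0.0001, 0.007, 0], [-0.03, 0.8, -0.01, 0.0089, 0.0001, 0.0071, 0], [-0.03, 0.8, -0.01, 0.0088, 0.0001, 0.0072, 0], [-0.03, 0.8, -0.01, 0.0087, 0.0001, 0.0073, 0], [-0.03, 0.8, -0.01, 0.0086, 0.0001, 0.0074, 0], [-0.03, 0.8, -0.01, 0.0085, 0.0001, 0.0076, 0], [-0.0, 1.5, -0.0, 0.0142, -0.0, 0.0053, 0], [-0.0, 1.5, -0.0, 0.0141, -0.0, 0.0057, 0]]
```

```bash
python3 -m pendant '[[0,0.8,0,0.009,0,0.007,0.5],[0,0.8,0,0.009,0,0.007,0],[0,0.8,0,0.0088,0,0.0072,0],[0,0.8,0,0.0087,0,0.0073,0],[0,0.8,0,0.0086,0,0.0074,0],[0,0.8,0,0.0085,0,0.0076,0],[0,1.5,0,0.0142,0,0.0053,0],[0,1.5,0,0.0141,0,0.0057,0]]'
python3 - <<'E'
from h import *
W=lambda r: FACE+r[0]*xh+r[1]*yh+np.array([0,0,r[2]])
s=readout.sense();print(railc(s['tool_pos']),np.round(s['joint_positions'],3))
plan([(W([-.10,0,.06]),toolR(8.8,36),8)],0)
E
```

```text
t: 25.52
tool_pos: [0.5267, 0.0217, 0.1159]
eef_rot: [[0.515, 0.157, -0.842], [0.091, -0.988, -0.129], [-0.852, -0.01, -0.523]]
ft_force: [0.3, 0.3, 0.0]
width: -0.002
[-0.1000978   0.00425026  0.11587842] [-0.149  0.293  2.214  1.004  0.198  0.317]
[[-0.01, 0.56, 0.08, 0.006, 0.0006, 0.0036, 0], [-0.01, 0.56, 0.08, 0.0059, 0.0006, 0.0037, 0], [-0.01, 0.56, 0.08, 0.0059, 0.0006, 0.0038, 0], [-0.01, 0.56, 0.08, 0.0058, 0.0006, 0.0038, 0], [-0.01, 0.56, 0.08, 0.0058, 0.0006, 0.0039, 0], [-0.01, 0.56, 0.08, 0.0058, 0.0006, 0.0039, 0], [-0.01, 0.56, 0.08, 0.0057, 0.0005, 0.004, 0], [-0.01, 0.56, 0.08, 0.0057, 0.0005, 0.004, 0]]
```

```bash
python3 -m pendant '[[0,0.56,0.08,0.006,0.0006,0.0036,0],[0,0.56,0.08,0.0059,0.0006,0.0037,0],[0,0.56,0.08,0.0059,0.0006,0.0038,0],[0,0.56,0.08,0.0058,0.0006,0.0038,0],[0,0.56,0.08,0.0058,0.0006,0.0039,0],[0,0.56,0.08,0.0058,0.0006,0.0039,0],[0,0.56,0.08,0.0057,0.0005,0.004,0],[0,0.56,0.08,0.0057,0.0005,0.004,0]]'
python3 - <<'E'
from h import *
W=lambda r: FACE+r[0]*xh+r[1]*yh+np.array([0,0,r[2]])
s=readout.sense();print(railc(s['tool_pos']),np.round(s['joint_positions'],3))
plan([(W([-.09,0,.033]),toolR(8.8,38),8)],0)
E
```

```text
t: 26.18
tool_pos: [0.528, 0.0202, 0.0701]
eef_rot: [[0.571, 0.155, -0.806], [0.095, -0.988, -0.123], [-0.815, -0.006, -0.579]]
ft_force: [-0.7, 0.3, 0.6]
width: 0.002
[-0.09903609  0.00254926  0.07005394] [-0.166  0.432  2.32   2.381  0.276 -1.091]
[[-0.02, 0.33, 0.05, 0.0044, 0.0003, 0.0018, 0], [-0.02, 0.33, 0.05, 0.0044, 0.0003, 0.0018, 0], [-0.02, 0.33, 0.05, 0.0044, 0.0003, 0.0018, 0], [-0.02, 0.33, 0.05, 0.0044, 0.0003, 0.0018, 0], [-0.02, 0.33, 0.05, 0.0044, 0.0003, 0.0019, 0], [-0.02, 0.33, 0.05, 0.0044, 0.0003, 0.0019, 0], [-0.02, 0.33, 0.05, 0.0044, 0.0003, 0.0019, 0], [-0.02, 0.33, 0.05, 0.0044, 0.0003, 0.0019, 0]]
```

Run:
```python
from h import *
W=lambda r: FACE+r[0]*xh+r[1]*yh+np.array([0,0,r[2]])
plan([(W([-.082,0,.06]),toolR(8.8,36),4),(W([-.08,0,.033]),toolR(8.8,36),4)],0)
```

```text
[[-0.03, 0.15, 0.09, 0.0045, 0.0006, -0.002, 0], [-0.03, 0.15, 0.09, 0.0045, 0.0006, -0.002, 0], [-0.03, 0.15, 0.09, 0.0045, 0.0006, -0.002, 0], [-0.03, 0.15, 0.09, 0.0045, 0.0006, -0.002, 0], [0.0, -0.0, -0.0, 0.0058, -0.0, 0.0036, 0], [0.0, -0.0, -0.0, 0.0058, -0.0, 0.0036, 0], [0.0, -0.0, -0.0, 0.0058, -0.0, 0.0036, 0], [0.0, -0.0, -0.0, 0.0058, -0.0, 0.0036, 0]]
```

```bash
python3 -m pendant '[[0,0.15,0.09,0.0045,0.0006,-0.002,0],[0,0.15,0.09,0.0045,0.0006,-0.002,0],[0,0.15,0.09,0.0045,0.0006,-0.002,0],[0,0.15,0.09,0.0045,0.0006,-0.002,0],[0,0,0,0.0058,0,0.0036,0],[0,0,0,0.0058,0,0.0036,0],[0,0,0,0.0058,0,0.0036,0],[0,0,0,0.0058,0,0.0036,0]]'
python3 - <<'E'
from h import *
W=lambda r: FACE+r[0]*xh+r[1]*yh+np.array([0,0,r[2]])
s=readout.sense();print(railc(s['tool_pos']),np.round(s['joint_positions'],3))
im=optics.camera('wrist'); cv2.imwrite('pics/w21.png',im[:,:,::-1])
plan([(W([-.075,0,.032]),toolR(8.8,36),8)],0)
E
```

```text
t: 26.85
tool_pos: [0.5475, 0.0213, 0.0333]
eef_rot: [[0.581, 0.152, -0.799], [0.091, -0.988, -0.122], [-0.809, -0.002, -0.588]]
ft_force: [-0.0, 0.4, 0.6]
width: -0.004
[-0.07959679  0.00054216  0.03333327] [-0.152  0.548  2.321  2.638  0.377 -1.345]
[[-0.01, 0.01, 0.01, 0.0004, 0.0001, -0.0005, 0], [-0.01, 0.01, 0.01, 0.0004, 0.0001, -0.0005, 0], [-0.01, 0.01, 0.01, 0.0004, 0.0001, -0.0005, 0], [-0.01, 0.01, 0.01, 0.0004, 0.0001, -0.0005, 0], [-0.01, 0.01, 0.01, 0.0004, 0.0001, -0.0005, 0], [-0.01, 0.01, 0.01, 0.0004, 0.0001, -0.0005, 0], [-0.01, 0.01, 0.01, 0.0004, 0.0001, -0.0005, 0], [-0.01, 0.01, 0.01, 0.0004, 0.0001, -0.0005, 0]]
```

View pics/w21.png

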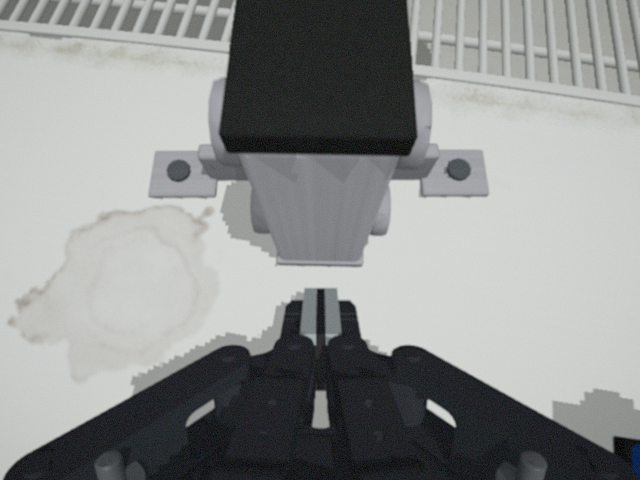

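```bash
python3 -m pendant '[[0,0,0,0.0013,0,-0.0012,0],[0,0,0,0.0013,0,-0.0012,0],[0,0,0,0.001,0,-0.0012,0],[0,0,0,0.0009,0,-0.0012,0],[0,0,0,0.0009,0,-0.0012,0],[0,0,0,0.0009,0,-0.0012,0],[0,0,0,0.0009,0,-0.0012,0],[0,0,0,0,0,0,0]]'
python3 - <<'E'
from h import *
s=readout.sense();print(railc(s['tool_pos']),np.round(s['joint_positions'],3),s['ft_force'])
im=optics.camera('wrist'); cv2.imwrite('pics/w22.png',im[:,:,::-1])
E
```

```text
t: 27.57
tool_pos: [0.5594, 0.023, 0.0345]
eef_rot: [[0.584, 0.152, -0.797], [0.091, -0.988, -0.122], [-0.806, -0.001, -0.591]]
ft_force: [0.3, 0.1, 0.2]
width: -0.002
[-0.0676431   0.00042851  0.03454268] [-0.142  0.548  2.296  2.624  0.357 -1.32 ] [0.30742102 0.13492802 0.23140362]
```

View pics/w22.png

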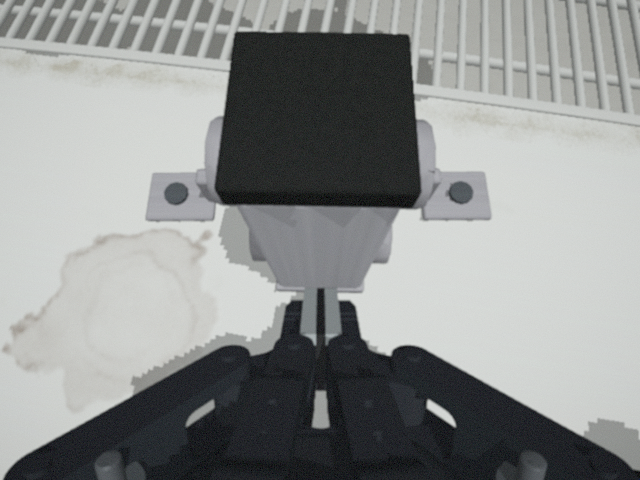

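```bash
python3 -m pendant '[[0,0,0,0.0005,0,-0.0004,0],[0,0,0,0.0004,0,-0.0005,0],[0,0,0,0.0004,0,-0.0005,0],[0,0,0,0.0004,0,-0.0005,0],[0,0,0,0.0004,0,-0.0005,0],[0,0,0,0.0004,0,-0.0005,0],[0,0,0,0.0004,0,-0.0005,0],[0,0,0,0,0,0,0]]'
python3 - <<'E'
from h import *
s=readout.sense();print(railc(s['tool_pos']),s['ft_force'])
im=optics.camera('wrist'); cv2.imwrite('pics/w23.png',im[:,:,::-1])
E
```

```text
t: 28.28
tool_pos: [0.5622, 0.0236, 0.0335]
eef_rot: [[0.582, 0.152, -0.799], [0.091, -0.988, -0.122], [-0.808, -0.002, -0.589]]
ft_force: [-3.0, -0.8, 1.8]
width: -0.002
[-0.06473977  0.00058174  0.03350384] [-3.02212518 -0.81809829  1.80733724]
```

View pics/w23.png

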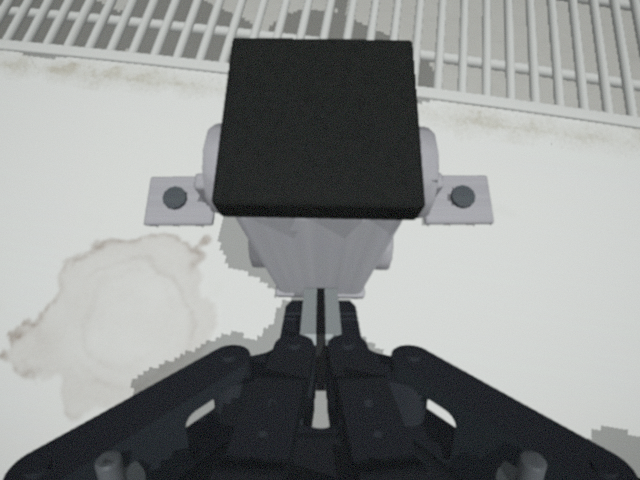

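```bash
python3 -m pendant '[[0,0,0,0.0004,0,-0.0005,0],[0,0,0,0.0004,0,-0.0005,0],[0,0,0,0.0004,0,-0.0005,0],[0,0,0,0.0004,0,-0.0005,0],[0,0,0,0.0004,0,-0.0005,0],[0,0,0,0.0003,0,-0.0004,0],[0,0,0,0,0,0,0],[0,0,0,0,0,0,0]]'
python3 - <<'E'
from h import *
s=readout.sense();print(railc(s['tool_pos']),s['ft_force'])
E
```

```text
t: 29.0
tool_pos: [0.565, 0.0243, 0.0334]
eef_rot: [[0.581, 0.152, -0.799], [0.091, -0.988, -0.122], [-0.809, -0.002, -0.588]]
ft_force: [-6.6, -1.7, 5.9]
width: 0.007
[-0.06190546  0.00078247  0.03337104] [-6.62186714 -1.69418991  5.91378782]
```

```bash
python3 -m pendant '[[0,0,0,0.0004,0,-0.0005,0],[0,0,0,0.0004,0,-0.0005,0],[0,0,0,0.0004,0,-0.0005,0],[0,0,0,0,0,0,0],[0,0,0,0,0,0,0],[0,0,0,0,0,0,0],[0,0,0,0,0,0,0],[0,0,0,0,0,0,0]]'
python3 - <<'E'
from h import *
s=readout.sense();print(railc(s['tool_pos']),s['ft_force'])
im=optics.camera('wrist'); cv2.imwrite('pics/w24.png',im[:,:,::-1])
im=optics.camera('scene'); cv2.imwrite('pics/s24.png',cv2.resize(im[200:300,260:360,::-1],None,fx=6,fy=6,interpolation=2))
E
```

```text
t: 29.67
tool_pos: [0.5661, 0.0245, 0.033]
eef_rot: [[0.58, 0.152, -0.8], [0.091, -0.988, -0.122], [-0.809, -0.002, -0.587]]
ft_force: [-8.3, -1.8, 6.2]
width: 0.0
[-0.06073474  0.00083179  0.03298685] [-8.29767428 -1.84060524  6.16141098]
```

View pics/w24.png

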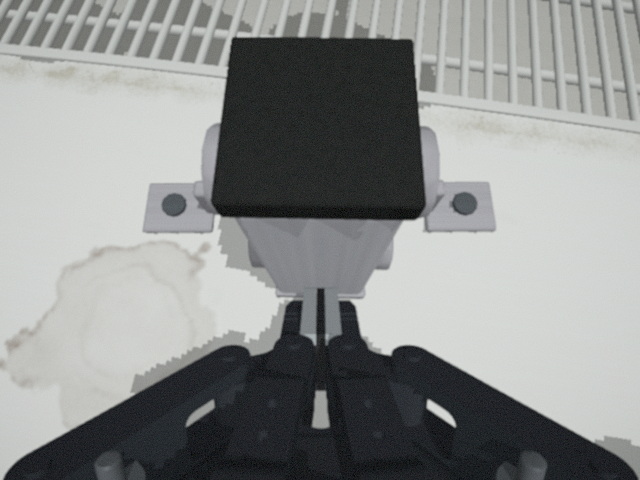

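View pics/s24.png

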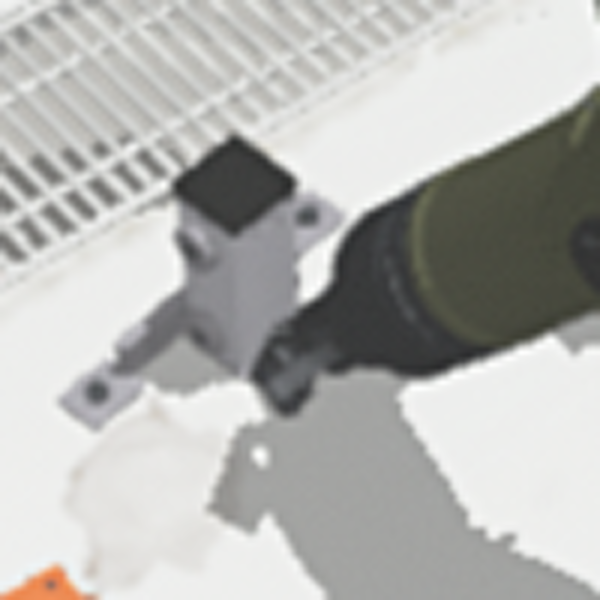

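Run:
```python
from h import *
c=cam('wrist')
A=unproj('wrist',[[174,204],[465,203]],.004,c);print('rail',railc(A.mean(0)),A, np.linalg.norm(A[0]-A[1]))
print(railc(unproj('wrist',[[276,296]],0,c)[0]),railc(unproj('wrist',[[365,296]],0,c)[0]))
T=unproj('wrist',[[234,38],[412,41],[425,208],[214,207]],.110,c);print(np.array([railc(t) for t in T]))
im=cv2.imread('pics/w24.png'); cv2.imwrite('pics/c24.png',cv2.resize(im[140:310,130:510],None,fx=2.1,fy=2.1,interpolation=2))
```

```text
rail [0.00517043 0.00067225 0.004     ] [[ 0.6204669   0.10417455  0.004     ]
 [ 0.6420348  -0.0348804   0.004     ]] 0.14071763932348205
[-0.03863733  0.02070383  0.        ] [-0.03889615 -0.01981802  0.        ]
[[-0.00115159  0.01849783  0.11      ]
 [-0.00227252 -0.01938901  0.11      ]
 [-0.04053672 -0.01841123  0.11      ]
 [-0.04008302  0.01938245  0.11      ]]
```

View pics/c24.png

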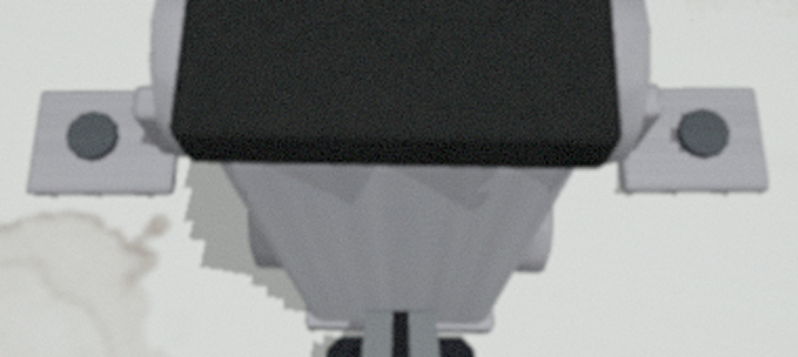

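```bash
python3 -m pendant '[[0,0,0,0.0004,0,-0.0006,0],[0,0,0,0.0004,0,-0.0006,0],[0,0,0,0.0004,0,-0.0006,0],[0,0,0,0.0003,0,-0.0006,0],[0,0,0,0,0,0,0],[0,0,0,0,0,0,0],[0,0,0,0,0,0,0],[0,0,0,0,0,0,0]]'
python3 - <<'E'
from h import *
s=readout.sense();print(railc(s['tool_pos']),s['ft_force'])
E
```

```text
t: 30.43
tool_pos: [0.5664, 0.0247, 0.0325]
eef_rot: [[0.577, 0.151, -0.803], [0.09, -0.989, -0.121], [-0.812, -0.002, -0.584]]
ft_force: [-13.6, -4.2, 11.4]
width: -0.001
[-0.06046888  0.00096458  0.03254777] [-13.63791253  -4.24042806  11.38898932]
```

Contact with the rail is confirmed: 14 N, and the tool no longer advances. Backing off.

```bash
python3 -m pendant '[[0,0,0,-0.0012,0,0.0016,0],[0,0,0,-0.0012,0,0.0016,0],[0,0,0,-0.0015,0,0.002,0],[0,0,0,-0.0018,0,0.0024,0],[0,0,0,-0.0018,0,0.0024,0],[0,0,0,-0.005,0,0.001,0],[0,0,0,-0.01,0,-0.003,0],[0,0,0,-0.012,0,-0.004,0]]'
python3 - <<'E'
from h import *
W=lambda r: FACE+r[0]*xh+r[1]*yh+np.array([0,0,r[2]])
s=readout.sense();print(railc(s['tool_pos']),np.round(s['joint_positions'],3),s['ft_force'])
plan([(W([-.1,0,.115]),toolR(8.8,32),6),(W([-.1,0,.16]),toolR(8.8,26),4),(W([-.1,0,.2]),toolR(8.8,25),6)],0)
E
```

```text
t: 31.1
tool_pos: [0.5478, 0.0213, 0.0589]
eef_rot: [[0.582, 0.152, -0.799], [0.091, -0.988, -0.121], [-0.808, -0.002, -0.589]]
ft_force: [0.8, 0.2, 0.6]
width: -0.001
[-0.07931952  0.00055595  0.05889532] [-0.152  0.477  2.299  2.492  0.3   -1.191] [0.81294177 0.24561074 0.58207673]
[[-0.02, -0.69, 0.01, -0.0096, 0.0001, -0.0027, 0], [-0.02, -0.69, 0.01, -0.0096, 0.0001, -0.0026, 0], [-0.02, -0.69, 0.01, -0.0096, 0.0001, -0.0025, 0], [-0.02, -0.69, 0.01, -0.0097, 0.0001, -0.0024, 0], [-0.02, -0.69, 0.01, -0.0097, 0.0001, -0.0023, 0], [-0.02, -0.69, 0.01, -0.0097, 0.0001, -0.0021, 0], [0.0, -1.5, 0.0, -0.0095, 0.0, -0.006, 0], [0.0, -1.5, 0.0, -0.0097, 0.0, -0.0057, 0]]
[[0.0, -1.5, 0.0, -0.0098, 0.0, -0.0055, 0], [0.0, -1.5, 0.0, -0.01, 0.0, -0.0052, 0], [-0.0, -0.17, 0.0, -0.006, 0.0, -0.0029, 0], [-0.0, -0.17, 0.0, -0.006, 0.0, -0.0029, 0], [-0.0, -0.17, 0.0, -0.006, 0.0, -0.0029, 0], [-0.0, -0.17, 0.0, -0.006, 0.0, -0.0029, 0], [-0.0, -0.17, 0.0, -0.006, 0.0, -0.0029, 0], [-0.0, -0.17, 0.0, -0.006, 0.0, -0.0028, 0]]
```

```bash
python3 -m pendant '[[0,-0.69,0,-0.0096,0,-0.0027,0],[0,-0.69,0,-0.0096,0,-0.0026,0],[0,-0.69,0,-0.0096,0,-0.0025,0],[0,-0.69,0,-0.0097,0,-0.0024,0],[0,-0.69,0,-0.0097,0,-0.0023,0],[0,-0.69,0,-0.0097,0,-0.0021,0],[0,-1.5,0,-0.0095,0,-0.003,0],[0,-1.5,0,-0.0097,0,-0.003,0]]'
python3 -m pendant '[[0,-1.5,0,-0.01,0,-0.003,0],[0,-1.5,0,-0.01,0,-0.003,0],[0,0,0,-0.01,0,0,0],[0,0,0,-0.01,0,0,0],[0,0,0,-0.01,0,0,0],[0,0,0,-0.01,0,0,0],[0,0,0,0,0,0,0],[0,0,0,0,0,0,0]]'
python3 - <<'E'
from h import *
import pickle
s=readout.sense();print(railc(s['tool_pos']),np.round(s['joint_positions'],3))
c=cam('wrist');im=optics.camera('wrist'); pickle.dump(c,open('w25.pkl','wb')); cv2.imwrite('pics/w25.png',im[:,:,::-1])
im=optics.camera('scene'); cv2.imwrite('pics/s25.png',cv2.resize(im[200:300,260:360,::-1],None,fx=6,fy=6,interpolation=2))
cv2.imwrite('pics/sfull25.png',im[:,:,::-1])
E
```

```text
t: 31.77
tool_pos: [0.5301, 0.0241, 0.1117]
eef_rot: [[0.519, 0.161, -0.839], [0.098, -0.987, -0.129], [-0.849, -0.015, -0.528]]
ft_force: [0.1, 0.9, 0.0]
width: -0.001
t: 32.43
tool_pos: [0.5084, 0.0218, 0.1591]
eef_rot: [[0.496, 0.166, -0.852], [0.101, -0.986, -0.133], [-0.862, -0.021, -0.506]]
ft_force: [-0.7, -0.3, -0.1]
width: -0.0
[-0.11813706  0.0071617   0.15910242] [-0.165  0.179  2.172  0.574  0.341  0.745]
```

View pics/w25.png

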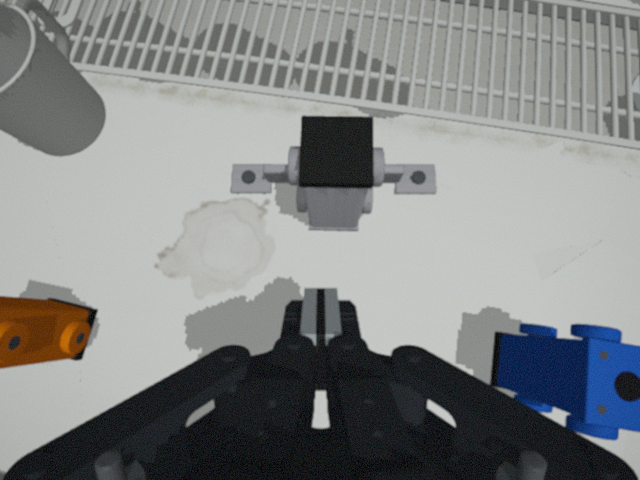

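View pics/s25.png

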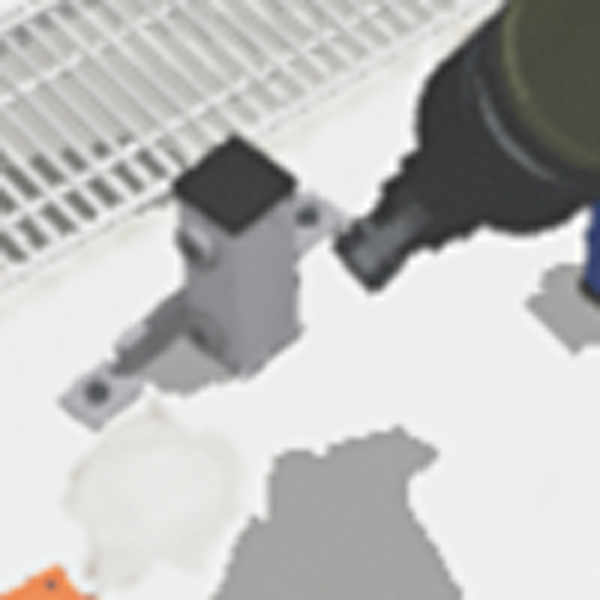

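The leg stands against the rail, rubber foot uppermost, with its knobs to left and right: in the wrist view the foot covers (302–373, 116–186) and the lug holes are at (248,177) and (418,177). One last measurement.

Run:
```python
import cv2
a=cv2.imread('pics/w25.png'); cv2.imwrite('pics/c25.png',cv2.resize(a[105:240,220:445],None,fx=3.5,fy=3.5,interpolation=cv2.INTER_CUBIC))
```

```text
(no output)
```

View pics/c25.png

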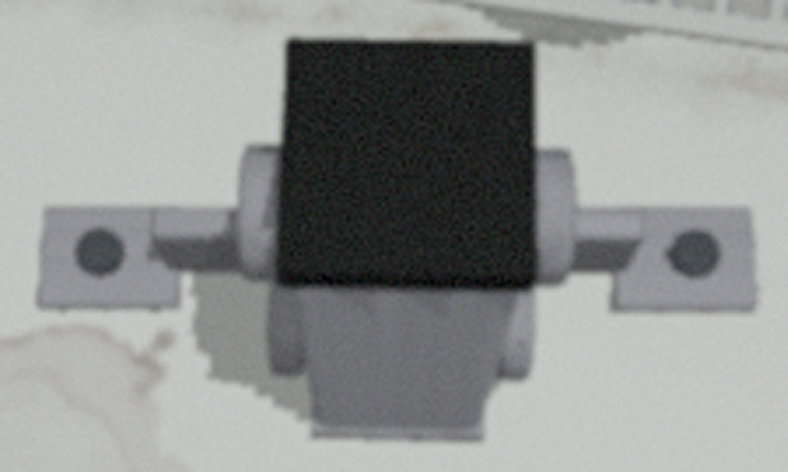

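Run:
```python
from h import *
import pickle
np.set_printoptions(precision=4,suppress=True)
c=pickle.load(open('w25.pkl','rb'))
s=lambda q: np.array(q)/3.5+[220,105]
yaw=lambda d: np.degrees(np.arctan2(d[1],d[0]))-90
A=unproj('wrist',s([[100,251],[694,253]]),.004,c);print('rail',yaw(A[0]-A[1]),np.linalg.norm(A[0]-A[1]),railc(A.mean(0)))
T=unproj('wrist',s([[288,40],[533,42],[534,288],[278,284]]),.110,c);print('top',np.array([railc(t) for t in T]),yaw(T[0]-T[1]),yaw(T[3]-T[2]))
B=unproj('wrist',s([[311,437],[482,438]]),0,c);print('bottom',[railc(t) for t in B],yaw(B[0]-B[1]))
# bystanders vs start
optics.camera('top')
for t in('cup','valve','tin','cap_grey2','tape'): print(t,[(np.array(d['point']),d['conf']) for d in landmark_of('top',t)][:1])
```

```text
rail 8.819492158911231 0.1399410657376905 [0.0048 0.0005 0.004 ]
top [[-0.001   0.0188  0.11  ]
 [-0.0014 -0.0197  0.11  ]
 [-0.0421 -0.0188  0.11  ]
 [-0.0415  0.0195  0.11  ]] 8.328727969717079 8.112473682206755
bottom [array([-0.0391,  0.0201,  0.    ]), array([-0.0392, -0.0194,  0.    ])] 8.837053059553355
cup [(array([ 0.6664,  0.2797, -0.0002]), 0.76)]
valve [(array([ 0.6053, -0.3954, -0.0022]), 0.64)]
tin [(array([0.5964, 0.4263, 0.0003]), 0.7)]
cap_grey2 [(array([ 0.4724,  0.3291, -0.0005]), 0.9)]
tape [(array([ 0.6059, -0.2708,  0.0004]), 0.78)]
```

Run:
```python
from bench import env, readout
print(readout.sense()['t']); print(env.close_job())
```

```text
32.8333
the job is handed in; nothing more can be done
None
```

The leg now stands on its bolt plate, rubber foot uppermost, against the middle of the stop rail with its knobs to left and right. I handed the job in at 32.8 s with the gripper clear.

**What I did:**
1. I gripped the grey leg by its upper knobs and lowered it onto its side over the foot edge.
2. I re-gripped the foot-end knobs, raised the leg on its plate edge and dragged it about 10 cm sideways, square to the rail.
3. I tipped it upright onto the bolt plate and let go.
4. I pushed it the last 4 mm to the rail with closed fingertips low on its side, stopping at about 14 N.

**Last checks:**
- **Gap:** about 0 mm measured at the rail's near face.
- **Squareness:** within about 0.5–0.7° of the rail.
- **Centring:** within about 1 mm of the rail's middle.
- **Cup and tin:** within the 4 mm measuring error of where they were at the start.
- **Valve, cap and tape:** I measured these only at the end, so I have no start position to compare.

**What went less well:**
- An earlier attempt to slide the standing leg by its upper knobs partly tipped it, so I undid that.
- My first try at the low push stopped near the wrist's singular pose and had to be redone.
- I checked contact with the worktop only from pictures and forces. A lift of up to about 2 mm at the tipping points can't be ruled out.

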